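# Set up stepped tube posts in the tack-welding jig

## Task

Get the four cut tubes ready for tack welding: stand each one upright on the middle of its own foot plate in the jig, in order of height, with the shortest at the end where the hold-down clamp is and the tallest at the far end. Swing the clamp's arm up out of the way if it is down, and finish with it closed fully down onto the shortest tube. Leave the other things on the bench where they are.

Things in the scene. Friction and masses are not known exactly. Their poses are not given: they have to be found in the camera images.
- stub_40_mid (a point): the shortest of four loose pieces of bright round steel tube standing on end, all 38 mm outside diameter and 31 mm bore; this one is 40 mm tall. The point is its centre, half-way up (20 mm above its lower end); z along the tube. Weighs 0.08 to 0.15 kg.
- stub_60_mid (a point): the second shortest of four loose pieces of bright round steel tube standing on end, all 38 mm outside diameter and 31 mm bore; this one is 60 mm tall. The point is its centre, half-way up (30 mm above its lower end); z along the tube. Weighs 0.11 to 0.23 kg.
- stub_80_mid (a point): the second tallest of four loose pieces of bright round steel tube standing on end, all 38 mm outside diameter and 31 mm bore; this one is 80 mm tall. The point is its centre, half-way up (40 mm above its lower end); z along the tube. Weighs 0.15 to 0.30 kg.
- stub_100_mid (a point): the tallest of four loose pieces of bright round steel tube standing on end, all 38 mm outside diameter and 31 mm bore; this one is 100 mm tall. The point is its centre, half-way up (50 mm above its lower end); z along the tube. Weighs 0.19 to 0.38 kg.
- foot_a: fixed dark square steel foot plate, 56 x 56 mm, 6 mm thick, at the +y end of the row of four, 70 mm apart between centres, on an 8 mm aluminium jig plate. Origin: centre of its underside, 8 mm above the table; upper face at 14 mm. y runs along the row to foot_a; +x points away from the robot. The clamp stands behind foot_a or foot_d; the other has a plain steel stop block, 62 mm tall.
- foot_b: fixed dark square steel foot plate, 56 x 56 mm, 6 mm thick, at the second place from the +y end of four, 70 mm apart between centres, on an 8 mm aluminium jig plate. Origin: centre of its underside, 8 mm above the table; upper face at 14 mm. y runs along the row to foot_a; +x points away from the robot.
- foot_c: fixed dark square steel foot plate, 56 x 56 mm, 6 mm thick, at the third place from the +y end of four, 70 mm apart between centres, on an 8 mm aluminium jig plate. Origin: centre of its underside, 8 mm above the table; upper face at 14 mm. y runs along the row to foot_a; +x points away from the robot. The upright clamp arm reaches 200 mm above the table, 75 mm or more behind the middle of its plate.
- foot_d: fixed dark square steel foot plate, 56 x 56 mm, 6 mm thick, at the -y end of the row of four, 70 mm apart between centres, on an 8 mm aluminium jig plate. Origin: centre of its underside, 8 mm above the table; upper face at 14 mm. y runs along the row to foot_a; +x points away from the robot. Clamp hinge, at whichever end: 100 mm behind the plate (+x), 76 mm above the table.
- clamp_grip (a point): middle of the red cross-bar (12 mm thick, 68 mm free length) of the clamp's U-shaped handle, one piece with the hold-down arm. Pinch it from above; it turns freely in the fingers. It circles the level hinge pin, parallel to the row, at 110 mm radius. Axes turn with the arm; in them the hinge is at (57, 0, -94) mm. At clamp value 0 they match the foot plates' axes. z up, x away from the robot.
- clamp (a joint): hold-down arm: 0 = level, its 44 mm rubber foot flat on a 40 mm tube on the end foot plate; 1.57 = upright, clear of the plate; range -0.06 to 1.65 rad. Opening (+) moves the cross-bar along +x of the plates: at q it is 110*sin(q-0.55) mm behind the hinge and 110*cos(q-0.55) above. May start anywhere from down to upright; friction (2 N at the bar) holds it.

How it is judged:
By the outcome, as a careful person would: the job done as asked, in the order asked, and still so for the second after the job is handed in, with the robot touching nothing.
It also fails if it takes over 136 s, if anything falls off the work surface, if the arm or the gripper's body presses on something with over 40 N, if the wrist force passes 120 N, or if a joint passes its speed limit or range.

## Robot

A 7-joint arm with a two-finger parallel gripper is mounted at the origin on the work surface. World frame = base frame: x ahead of the robot, y to its left, z up, the work surface at z = 0. Lengths are in m, angles in rad, forces in N, time in s.
With the tool pointing down it reaches from about 0.4 to 0.875 m from the base axis. Payload 19.3 kg.
Tool frame: the origin (TCP) lies at the very end of the fingers, on their centre line; the grasp point (between the pads) lies 19 mm behind it (bot.grip_depth is the distance from the TCP to the grasp point, in m); z points along the fingers, y is the direction in which the jaws open and shut (so a half turn about z gives the same grasp; the last joint's range is limited). The gripper opens to 85 mm and grips with 20 to 120 N. Pads are 22 mm wide; open, the fingers measure 114 mm over their backs; the gripper's body (76 mm by 85 mm) begins 54 mm behind the grasp point. The pads swing forward as they close: fully open they stand 13 mm farther back than shut.
Start: joints at [-1.261, 0.521, -0.036, 1.599, 0.021, 1.021, -0.113], TCP at [0.232, 0.58, 0.231] pointing down, gripper open.
Joint ranges: [-2.91, 2.91], [-0.3, 2.13], [-1.5, 1.42], [0.17, 2.43], [-1.26, 4.41], [0.16, 1.93], [-2.52, 2.52]. Speed limits (rad/s): [1.89, 1.89, 2.39, 2.39, 3.01, 3.01, 3.01].

## Interface

Orientations are given as [roll, pitch, yaw] about the fixed x, y, z axes, in that order (R = Rz(yaw) Ry(pitch) Rx(roll)).
In Python, from workcell import bot gives the robot as it stands. The module is installed in compiled form; this text tells all that it offers.
- The arm moves only by the tool apply_moves, never from a script. Its argument "increments" is text: rows parted by semicolons, each of 7 numbers parted by spaces: the closure, from -1 (fully open) to 1 (shut), so that 0 is half open, then the shift along the tool's x, y, z in cm, then the turn, a rotation vector about the tool's x, y, z in rad. In form: claw x y z ax ay az; .... A call has 1 to 8 rows; each row shifts and turns the commanded pose from where the row before left it, along the tool's axes as they then stand; what a row does not reach is not made up. A row lasts 1/12 s, in which the tool goes at most 41.7 mm and 7.16 degrees, less where a joint would pass 70% of its speed; a pose out of reach is approached as far as the arm can. A call with a gripper value outside its range is refused whole. The fingers move at their own pace and stop on an object; "newtons" is the grip in N (left out, the last holds). Time passes only in rows, so rows that do not move let the fingers close. It gives the time, the measured TCP pose, the force and the opening at its end, in the units of the state.
- bot.observe(): the state, without advancing time (a new reading comes with each control period).
- bot.grab_frame(name): name is "side" or "top"; returns a dict with "color" (384x512x3 uint8, red, green, blue), "depth" (384x512 float32, m along the optical axis (not along the pixel's ray), 0 where there is no reading), "intrinsics" (3x3 intrinsics, pixels), "R" (3x3) and "t" (3): a world point X has camera coordinates R X + t. Camera axes: x right, y down, z forward; pixel columns grow to the right and rows downward; lengths in m; the calibration is good to about 2 mm. A picture is of the moment at which its call begins.
- bot.job_done(): hands the job in, once; it reports no verdict.
The state is a dict: "clock": time; "qpos": joint angles; "qd": joint speeds; "joint_efforts": joint torques, N m; "position": TCP position; "tool_rot": TCP orientation; "force": force on the tool from outside, world axes, zero at the start; "moment": the same for the moment, N m; "grip_width": finger opening in m.
Only numpy, scipy, OpenCV 4.12 (cv2) and the standard library are available. Lean on these libraries where they do the work, as an engineer would, in place of code of your own. Each camera call takes 0.05 s, during which the arm holds its last target.

## Working session

There is one attempt and no reset: what is moved stays moved. The work goes in short steps, Python scripts to look and compute and a tool call to move; the robot and the scene stay as the last step left them, time stands still between calls to the robot, and variables do not carry over. Pictures are saved under pics/ and viewed, and the job is handed in when it is done.

Besides the shell and the picture viewer there is one more tool, called after "Request:" as name(argument=value, ...) on one line, values as JSON. apply_moves: Moves the arm, as the interface text tells. Its arguments: {"type":"object","properties":{"increments":{"type":"string"},"newtons":{"type":"number"}},"required":["increments"]}

```bash
mkdir -p pics
python3 - <<'E'
from workcell import bot
import cv2,numpy as np
s=bot.observe();print(s)
for n in("side","top"):
    f=bot.grab_frame(n);np.savez(f"pics/{n}0.npz",**f);cv2.imwrite(f"pics/{n}0.png",f["color"][:,:,::-1])
    print(n,f["intrinsics"],f["R"],f["t"])
E
```

```text
{'clock': 0.0, 'qpos': array([-1.26122117,  0.52201247, -0.03631986,  1.59998562,  0.02122879,
        1.0210878 , -0.11284866]), 'qd': array([-0.00142628,  0.00123991, -0.00147722,  0.00057432,  0.00039931,
       -0.00093376, -0.00247295]), 'joint_efforts': array([ 1.42465691e-03, -9.27094245e+01,  1.98051922e+00, -3.69940317e+01,
        1.79453212e-02,  8.06627126e-03, -8.53729375e-06]), 'position': array([0.23161968, 0.5801493 , 0.23073479]), 'tool_rot': array([-3.14049019e+00,  1.06438300e-04,  2.76176704e+00]), 'force': array([-0.18229102, -0.24201623,  0.39593178]), 'moment': array([-0.0149692 ,  0.03010891,  0.00252938]), 'grip_width': 0.0854295781073573}
side [[433.46378902   0.         256.2097963 ]
 [  0.         433.46378902 184.16592604]
 [  0.           0.           1.        ]] [[ 0.88510715 -0.4650519   0.01766528]
 [-0.31211816 -0.62133704 -0.71869503]
 [ 0.34520658  0.63060845 -0.695101  ]] [-0.50158034  0.19611655  0.99640947]
top [[358.14495334   0.         253.53555021]
 [  0.         358.14495334 192.659039  ]
 [  0.           0.           1.        ]] [[-0.01354662 -0.99965904  0.02232254]
 [-0.99685913  0.01175985 -0.07831713]
 [ 0.07802791 -0.02331336 -0.99667855]] [-0.0750263   0.5225168   0.82313222]
```

View pics/side0.png

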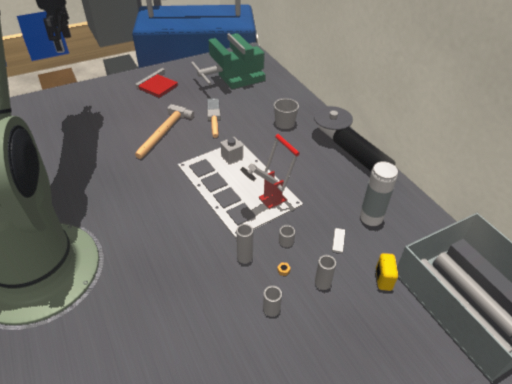

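View pics/top0.png

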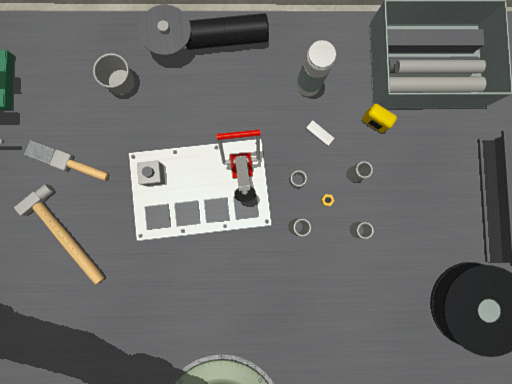

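The clamp is at the -y end, behind foot_d, with its arm partly or fully down. The tubes stand at about (298,178), (302,228), (363,170) and (365,230) in the top view. Next I'll enlarge.

```bash
cat > h.py <<'E'
import numpy as np,cv2
def load(n):
    return dict(np.load(f"pics/{n}.npz"))
def ray(f,u,v,z=None,d=None):
    K=f["intrinsics"];R=f["R"];t=f["t"]
    r=R.T@np.array([(u-K[0,2])/K[0,0],(v-K[1,2])/K[1,1],1.]);c=-R.T@t
    if d is not None:return c+r*d
    return c+r*(z-c[2])/r[2]
def cloud(f):
    K=f["intrinsics"];v,u=np.mgrid[:384,:512];d=f["depth"]
    P=np.stack([(u-K[0,2])/K[0,0]*d,(v-K[1,2])/K[1,1]*d,d],-1)
    return (P-f["t"])@f["R"]
def proj(f,X):
    p=f["R"]@np.asarray(X)+f["t"];q=f["intrinsics"]@p;return q[:2]/q[2]
E
python3 - <<'E'
from h import *
f=load("top0");C=cloud(f)
im=f["color"][:,:,::-1]
a=im[115:250,120:280];cv2.imwrite("pics/c1.png",cv2.resize(a,None,fx=4.9,fy=4.4,interpolation=cv2.INTER_CUBIC))
a=im[150:250,280:385];cv2.imwrite("pics/c2.png",cv2.resize(a,None,fx=6,fy=6,interpolation=cv2.INTER_CUBIC))
g=load("side0")
a=g["color"][120:240,170:320,::-1];cv2.imwrite("pics/c3.png",cv2.resize(a,None,fx=5,fy=5,interpolation=cv2.INTER_CUBIC))
# tubes by cloud
for (u,v) in [(298,178),(302,228),(363,170),(365,230)]:
    P=C[v-14:v+15,u-14:u+15].reshape(-1,3);h=np.percentile(P[:,2],98)
    T=P[(P[:,2]>h-.006)];
    lo=T.min(0);hi=T.max(0)
    # circle fit on top ring
    A=np.c_[2*T[:,:2],np.ones(len(T))];s=np.linalg.lstsq(A,(T[:,:2]**2).sum(1),rcond=None)[0]
    r=np.sqrt(s[2]+s[0]**2+s[1]**2)
    print(u,v,h,len(T),s[:2],r,(lo+hi)/2,hi-lo)
E
```

```text
298 178 0.04025533376636532 79 [ 0.50864675 -0.13083554] 0.074414723725196 [ 0.51381545 -0.13287798  0.44887232] [0.1163669  0.14184504 0.82824541]
302 228 0.10061015084211616 95 [ 0.44738303 -0.13462469] 0.05148415729959403 [ 0.44186278 -0.13063515  0.47893577] [0.03621887 0.13735937 0.7681185 ]
363 170 0.08039594188365545 95 [ 0.51240469 -0.20326853] 0.13652118347744188 [ 0.52030134 -0.20336661  0.46873995] [0.12933868 0.28282231 0.78851014]
365 230 0.060230642487622596 97 [ 0.44033188 -0.20827824] 0.1237454204622332 [ 0.43451472 -0.20524888  0.45885653] [0.04223457 0.28658684 0.80827697]
```

View pics/c1.png

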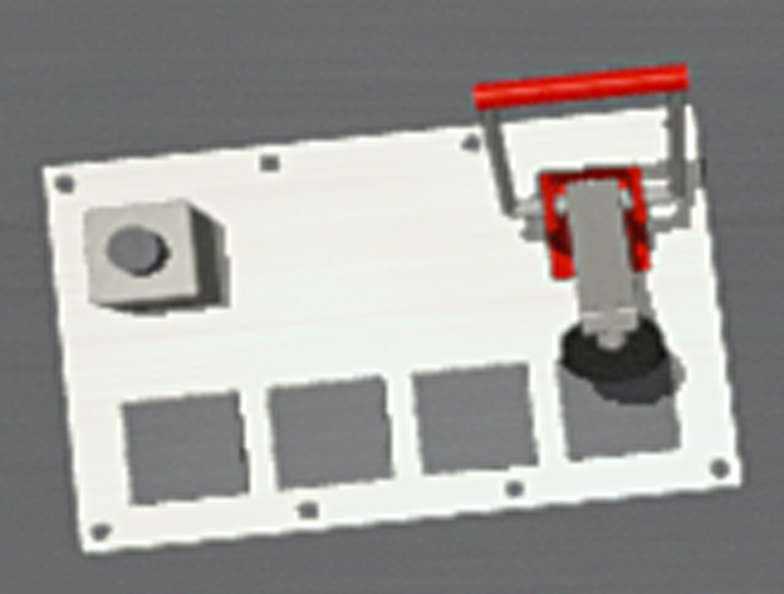

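View pics/c2.png

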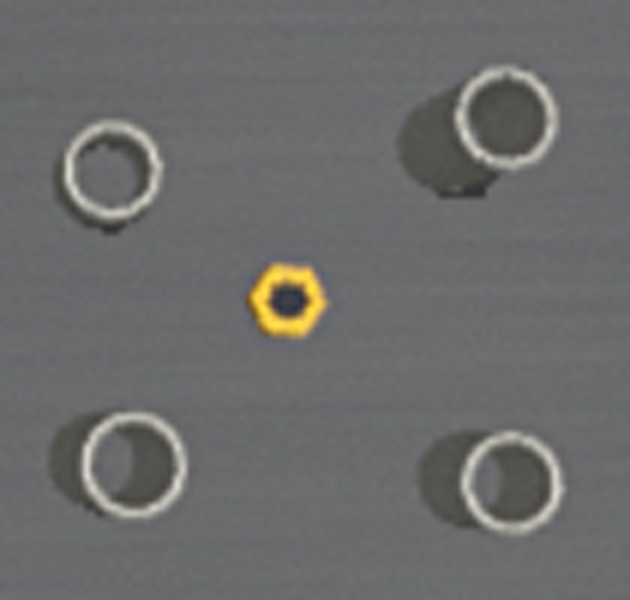

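View pics/c3.png

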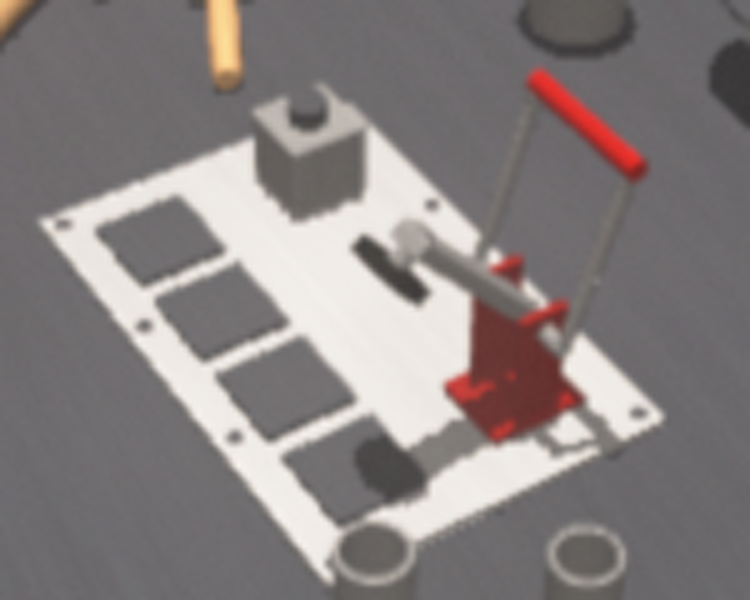

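Run:
```python
from h import *
f=load("top0");g=load("side0")
def dc(p,o,fx,fy):return o[0]+(p[0]+.5)/fx-.5,o[1]+(p[1]+.5)/fy-.5
for n,p,z in[(40,(112,170),.04),(80,(506,118),.08),(100,(134,465),.1),(60,(512,482),.06)]:
    u,v=dc(p,(280,150),6,6);print(n,ray(f,u,v,z).round(4))
    C=cloud(f);u0,v0=int(round(u)),int(round(v));P=C[v0-11:v0+12,u0-11:u0+12].reshape(-1,3)
    T=P[(abs(P[:,2]-z)<.004)];A=np.c_[2*T[:,:2],np.ones(len(T))];s=np.linalg.lstsq(A,(T[:,:2]**2).sum(1),rcond=None)[0]
    print('  fit',len(T),s[:2].round(4),np.sqrt(s[2]+s[0]**2+s[1]**2).round(4), ((T.min(0)+T.max(0))/2).round(4))
    C=cloud(g);Q=C.reshape(-1,3);T=Q[(abs(Q[:,2]-z)<.003)&(np.hypot(*(Q[:,:2]-s[:2]).T)<.03)]
    A=np.c_[2*T[:,:2],np.ones(len(T))];s=np.linalg.lstsq(A,(T[:,:2]**2).sum(1),rcond=None)[0]
    print('  side',len(T),s[:2].round(4),np.sqrt(s[2]+s[0]**2+s[1]**2).round(4))
tops={'a':[(121,403),(238,391),(249,492),(131,505)],'b':[(268,386),(383,376),(397,475),(280,490)],'c':[(412,375),(526,363),(540,464),(424,477)]}
sides={'a':[(95,232),(182,196),(228,250),(143,287)],'b':[(153,300),(240,262),(294,323),(205,362)],'c':[(215,377),(303,336),(358,400),(270,442)]}
for k in'abc':
    P=np.array([ray(f,*dc(p,(120,115),4.9,4.4),.014) for p in tops[k]]);Q=np.array([ray(g,*dc(p,(170,120),5,5),.014) for p in sides[k]])
    print(k,P.mean(0).round(4),Q.mean(0).round(4),[np.linalg.norm(P[i]-P[i-1]).round(4) for i in range(4)],[np.linalg.norm(Q[i]-Q[i-1]).round(4) for i in range(4)])
# clamp red bar
for n,F in(("top",f),("side",g)):
    C=cloud(F);c=F["color"].astype(int);m=(c[...,0]>110)&(c[...,1]<60)&(C[...,2]>.1)&(F["depth"]>0)&(C[...,2]<.3)&(C[...,0]<.75)
    P=C[m];print(n,len(P),P.mean(0),P.min(0),P.max(0)); 
    if len(P):
        d=P-P.mean(0);w=np.linalg.svd(d)[2][0] if False else np.linalg.svd(d,full_matrices=False)[2][0];print(w,(d@w).min(),(d@w).max(), np.percentile(P[:,2],[5,50,95]))
```

```text
40 [ 0.5531 -0.1854  0.04  ]
  fit 71 [ 0.5536 -0.1856] 0.0171 [ 0.5543 -0.1861  0.0391]
  side 48 [ 0.551  -0.1877] 0.017
80 [ 0.5662 -0.3261  0.08  ]
  fit 83 [ 0.5667 -0.3265] 0.017 [ 0.5668 -0.3265  0.079 ]
  side 76 [ 0.5644 -0.3284] 0.0172
100 [ 0.4407 -0.1818  0.1   ]
  fit 87 [ 0.4411 -0.1815] 0.0171 [ 0.4419 -0.1811  0.099 ]
  side 68 [ 0.4388 -0.1839] 0.017
60 [ 0.4316 -0.3299  0.06  ]
  fit 88 [ 0.4316 -0.3298] 0.017 [ 0.4314 -0.3303  0.0592]
  side 80 [ 0.4294 -0.3321] 0.0171
a [0.4689 0.1453 0.014 ] [0.4658 0.1408 0.014 ] [np.float64(0.0547), np.float64(0.0562), np.float64(0.0543), np.float64(0.0565)] [np.float64(0.0555), np.float64(0.0572), np.float64(0.0552), np.float64(0.0552)]
b [0.4765 0.0749 0.014 ] [0.4734 0.072  0.014 ] [np.float64(0.056), np.float64(0.0555), np.float64(0.0536), np.float64(0.0564)] [np.float64(0.0579), np.float64(0.0562), np.float64(0.0589), np.float64(0.0559)]
c [0.4821 0.006  0.014 ] [0.4796 0.0026 0.014 ] [np.float64(0.0551), np.float64(0.0554), np.float64(0.0547), np.float64(0.0561)] [np.float64(0.0566), np.float64(0.0558), np.float64(0.0572), np.float64(0.0546)]
top 217 [ 0.62149719 -0.04965799  0.18492996] [ 0.61321058 -0.09010801  0.17848848] [ 0.629913   -0.00890945  0.18988739]
[-0.10040923  0.99494448  0.00186182] -0.04097494744905667 0.04134735984070681 [0.18159869 0.18514071 0.18734542]
side 112 [ 0.61839767 -0.05478142  0.1838083 ] [ 0.61086309 -0.09344691  0.1769528 ] [ 0.62736724 -0.0111852   0.18818775]
[ 0.11513347 -0.99329452 -0.01050185] -0.04396249830176099 0.038608527928010665 [0.179712   0.18413786 0.18716558]
```

Request:
apply_moves(increments="-1 0 0 -0.5 0 0 0.12; -1 0 0 -0.5 0 0 0.12; -1 0 0 -0.5 0 0 0.12; -1 0 0 -0.5 0 0 0.12; -1 0 0 -0.5 0 0 0.12; -1 0 0 -0.5 0 0 0.12; -1 0 0 -0.5 0 0 0.12; -1 0 0 -0.5 0 0 0.12", newtons=30)

```text
clock: 0.77
position: [0.2316, 0.5803, 0.2712]
tool_rot: [-3.141, 0.001, 1.796]
force: [-0.4, -0.9, 0.2]
grip_width: 0.0857
```

Request:
apply_moves(increments="-1 0 0 0 0 0 0.12; -1 0 0 0 0 0 0.012; -1 0 0 0 0 0 0")

```text
clock: 1.02
position: [0.2315, 0.5804, 0.2709]
tool_rot: [-3.142, 0.001, 1.673]
force: [-0.8, 0.0, -0.8]
grip_width: 0.0853
```

```bash
cat >> h.py <<'E'
from scipy.spatial.transform import Rotation as Ro
XH=np.array([.9952,.0978,0]);YH=np.array([-.0978,.9952,0])
D=np.array([.4881,-.0657,0]);HN=D+.1*XH+[0,0,.076]
def foot(k):return D+.07*k*YH
def bar(q):return HN+.11*np.sin(q-.55)*XH+np.array([0,0,.11*np.cos(q-.55)])
def rel(frm,to,rot):
    return (Ro.from_euler('xyz',rot).as_matrix().T@(np.asarray(to)-frm)*100).round(2)
E
python3 - <<'E'
from h import *
from workcell import bot
s=bot.observe();p=s["position"];r=s["tool_rot"];print(p,r)
b=bar(.85);print("bar model",b)
print(rel(p,[.620,-.052,.26],r))
E
```

```text
[0.2314729  0.58037662 0.27094497] [-3.14155119e+00  6.56716172e-04  1.67265414e+00]
bar model [ 0.61997119 -0.05274079  0.18108701]
[-66.86  32.22   1.14]
```

Request:
apply_moves(increments="-1 -3.3 1.6 0 0 0 0; -1 -3.3 1.6 0 0 0 0; -1 -3.3 1.6 0 0 0 0; -1 -3.3 1.6 0 0 0 0; -1 -3.3 1.6 0 0 0 0; -1 -3.3 1.6 0 0 0 0; -1 -3.3 1.6 0 0 0 0; -1 -3.3 1.6 0 0 0 0")

```text
clock: 1.68
position: [0.3857, 0.3286, 0.2712]
tool_rot: [-3.141, 0.0, 1.675]
force: [1.1, -0.1, -0.1]
grip_width: 0.0853
```

Request:
apply_moves(increments="-1 -3.3 1.6 0 0 0 0; -1 -3.3 1.6 0 0 0 0; -1 -3.3 1.6 0 0 0 0; -1 -3.3 1.6 0 0 0 0; -1 -3.3 1.6 0 0 0 0; -1 -3.3 1.6 0 0 0 0; -1 -3.3 1.6 0 0 0 0; -1 -3.3 1.6 0 0 0 0")

```text
clock: 2.35
position: [0.5392, 0.0786, 0.2712]
tool_rot: [-3.141, 0.0, 1.675]
force: [1.1, 1.4, -0.0]
grip_width: 0.0853
```

Request:
apply_moves(increments="-1 -3.3 1.6 0 0 0 0; -1 -3.3 1.6 0 0 0 0; -1 -3.3 1.6 0 0 0 0; -1 -3.3 1.6 0 0 0 0; -1 0 0 0 0 0 0; -1 0 0 0 0 0 0")

```text
clock: 2.85
position: [0.6155, -0.0471, 0.2705]
tool_rot: [-3.14, 0.001, 1.67]
force: [-0.3, 0.4, -0.4]
grip_width: 0.0854
```

Run:
```python
from h import *
from workcell import bot
s=bot.observe();p=s["position"];r=s["tool_rot"];print(p,r)
print(rel(p,[.620,-.053,.26],r))
for n in("side","top"):
    f=bot.grab_frame(n);np.savez(f"pics/{n}1.npz",**f)
    u,v=proj(f,p).round().astype(int);print(n,u,v)
    a=f["color"][max(v-60,0):v+60,max(u-80,0):u+80,::-1];cv2.imwrite(f"pics/{n}1.png",cv2.resize(a,None,fx=4.5,fy=4.5,interpolation=cv2.INTER_CUBIC))
```

```text
[ 0.61546595 -0.0470554   0.27049725] [-3.14037096e+00  7.64778897e-04  1.67031785e+00]
[-0.64  0.39  1.05]
side 287 114
top 236 126
```

View pics/side1.png

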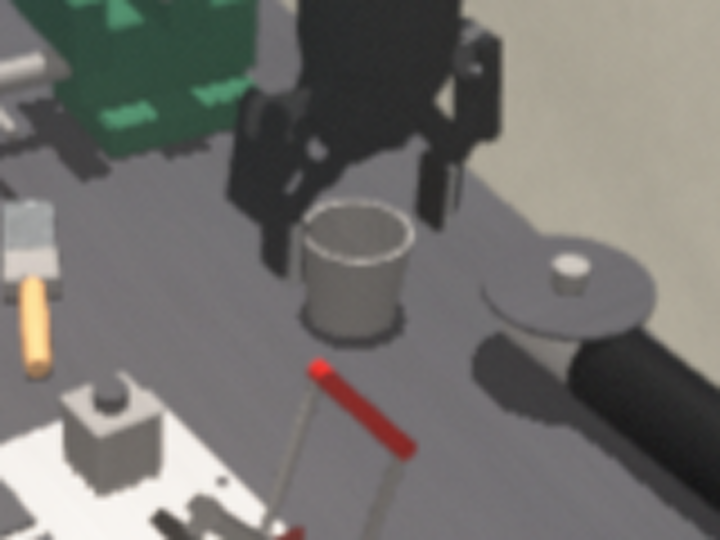

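View pics/top1.png

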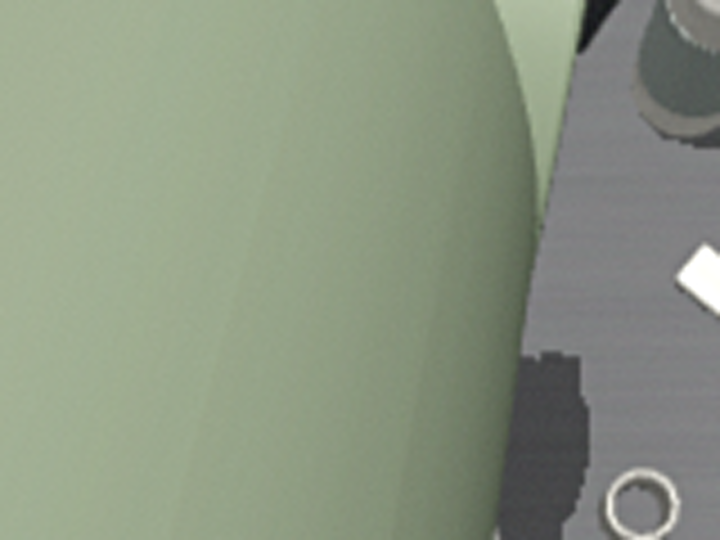

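Request:
apply_moves(increments="-1 -0.6 0.4 2.5 0 0 0; -1 0 0 2.5 0 0 0; -1 0 0 2.5 0 0 0; -1 0 0 2.0 0 0 0; -1 0 0 1.1 0 0 0; -1 0 0 0 0 0 0")

```text
clock: 3.45
position: [0.6187, -0.0489, 0.1634]
tool_rot: [-3.138, -0.001, 1.672]
force: [0.7, 0.9, -0.7]
grip_width: 0.0855
```

Request:
apply_moves(increments="1 0 0 0 0 0 0; 1 0 0 0 0 0 0; 1 0 0 0 0 0 0; 1 0 0 0 0 0 0; 1 0 0 0 0 0 0; 1 0 0 0 0 0 0; 1 0 0 0 0 0 0; 1 0 0 0 0 0 0")

```text
clock: 4.12
position: [0.6203, -0.0503, 0.1658]
tool_rot: [3.141, -0.0, 1.67]
force: [-0.2, 0.2, 6.7]
grip_width: 0.0108
```

Run:
```python
from h import *
from workcell import bot
s=bot.observe();p=s["position"];r=s["tool_rot"];print(p,r,s["force"],s["grip_width"])
for n in("side",):
    f=bot.grab_frame(n);np.savez(f"pics/{n}2.npz",**f)
    u,v=proj(f,p).round().astype(int);print(n,u,v)
    a=f["color"][max(v-60,0):v+60,max(u-80,0):u+80,::-1];cv2.imwrite(f"pics/{n}2.png",cv2.resize(a,None,fx=4.5,fy=4.5,interpolation=cv2.INTER_CUBIC))
# arc: from q=.85 to 1.57 in 12 steps, tool (y=+x', z down)
q=np.linspace(.85,1.58,11);y=11*np.sin(q-.55);z=-11*np.cos(q-.55);print(np.c_[np.diff(y),np.diff(z)].round(2).tolist())
```

```text
[ 0.62025677 -0.05025778  0.16580375] [ 3.14074461e+00 -1.05753960e-05  1.66985803e+00] [-0.22036702  0.21449974  6.69529899] 0.01081543235139875
side 286 149
[[0.76, 0.27], [0.74, 0.32], [0.71, 0.37], [0.68, 0.42], [0.65, 0.47], [0.61, 0.52], [0.57, 0.56], [0.53, 0.6], [0.49, 0.64], [0.44, 0.67]]
```

View pics/side2.png

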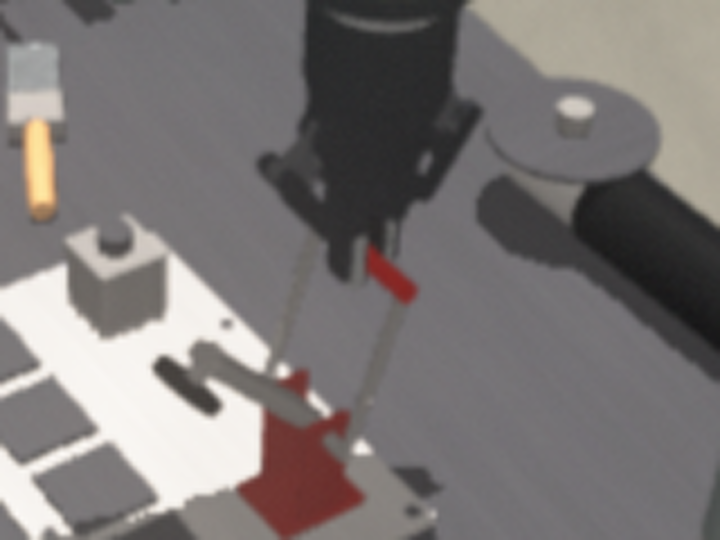

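The bar (crop 390,275) is pinched between the fingers, and the opening of 10.8 mm is about its 12 mm thickness. Next I follow the arc to open the clamp.

Request:
apply_moves(increments="1 0 0.76 0.27 0 0 0; 1 0 0.74 0.32 0 0 0; 1 0 0.71 0.37 0 0 0; 1 0 0.68 0.42 0 0 0; 1 0 0.65 0.47 0 0 0; 1 0 0.61 0.52 0 0 0; 1 0 0.57 0.56 0 0 0; 1 0 0 0 0 0 0")

```text
clock: 4.83
position: [0.6682, -0.0455, 0.1348]
tool_rot: [3.141, 0.0, 1.67]
force: [3.9, 2.3, -0.1]
grip_width: 0.0105
```

Request:
apply_moves(increments="1 0 0.53 0.6 0 0 0; 1 0 0.49 0.64 0 0 0; 1 0 0.44 0.67 0 0 0; 1 0 0 0 0 0 0; 1 0 0 0 0 0 0")

```text
clock: 5.25
position: [0.6817, -0.0441, 0.1163]
tool_rot: [3.142, 0.0, 1.67]
force: [1.9, 1.1, -0.9]
grip_width: 0.0109
```

Run:
```python
from h import *
from workcell import bot
s=bot.observe();p=s["position"];r=s["tool_rot"];print(p,r,s["force"],s["grip_width"])
print(bar(1.57))
for n in("side",):
    f=bot.grab_frame(n);np.savez(f"pics/{n}3.npz",**f)
    u,v=proj(f,p).round().astype(int);print(n,u,v)
    a=f["color"][max(v-60,0):v+60,max(u-80,0):u+80,::-1];cv2.imwrite(f"pics/{n}3.png",cv2.resize(a,None,fx=4.5,fy=4.5,interpolation=cv2.INTER_CUBIC))
```

```text
[ 0.68169713 -0.04408668  0.11632761] [3.14155802e+00 6.58256367e-05 1.66979393e+00] [ 1.92064097  1.13845691 -0.88316924] 0.010854206051307776
[ 0.68090197 -0.04675302  0.13357025]
side 304 156
```

View pics/side3.png

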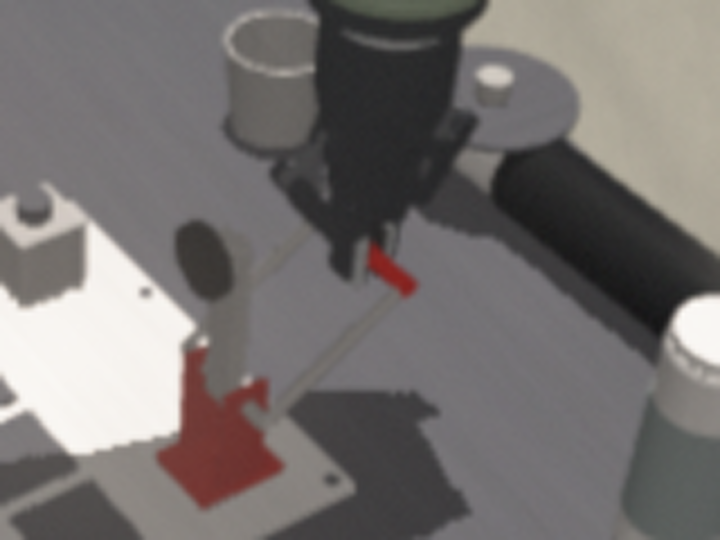

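The arm is upright, with the rubber foot at crop (205,260) facing the plates. Next I release, rise, and go to the 40 mm tube.

Request:
apply_moves(increments="0 0 0 0 0 0 0; 0 0 0 0 0 0 0; 0 0 0 0 0 0 0; 0 0 0 -1 0 0 0; 0 0 0 -3 0 0 0; 0 0 0 -3.5 0 0 0; 0 0 0 -3.5 0 0 0; 0 0 0 -3 0 0 0")

```text
clock: 5.97
position: [0.6814, -0.0445, 0.2603]
tool_rot: [3.14, 0.0, 1.669]
force: [0.3, -0.2, 0.1]
grip_width: 0.0428
```

Run:
```python
from h import *
from workcell import bot
s=bot.observe();p=s["position"];r=s["tool_rot"];print(p,r,s["force"],s["grip_width"])
print(rel(p,[.5523,-.1867,.14],r))
```

```text
[ 0.68144975 -0.04448954  0.2603342 ] [3.13996378e+00 3.68284012e-04 1.66936137e+00] [ 0.30724784 -0.17691124  0.12493396] 0.042791452841507385
[-12.88 -14.27  12.01]
```

Request:
apply_moves(increments="-1 -2.15 -2.38 0 0 0 0; -1 -2.15 -2.38 0 0 0 0; -1 -2.15 -2.38 0 0 0 0; -1 -2.15 -2.38 0 0 0 0; -1 -2.15 -2.38 0 0 0 0; -1 -2.15 -2.38 0 0 0 0; -1 0 0 3 0 0 0; -1 0 0 3 0 0 0")

```text
clock: 6.63
position: [0.5519, -0.1888, 0.1988]
tool_rot: [3.137, 0.001, 1.667]
force: [1.8, 0.6, -0.0]
grip_width: 0.0853
```

Request:
apply_moves(increments="-1 0 0 3 0 0 0; -1 0 0 3 0 0 0; -1 0 0 0 0 0 0; -1 0 0 0 0 0 0")

```text
clock: 6.97
position: [0.5517, -0.1868, 0.1372]
tool_rot: [-3.14, -0.0, 1.669]
force: [-0.0, 0.8, 0.9]
grip_width: 0.0855
```

```bash
cat > snap.py <<'E'
import sys
from h import *
from workcell import bot
def snap(n,tag,off=(0,0),w=80,hh=60,at=None,k=4.5):
    s=bot.observe();p=s["position"] if at is None else at
    f=bot.grab_frame(n);np.savez(f"pics/{n}{tag}.npz",**f)
    u,v=proj(f,p).round().astype(int);u+=off[0];v+=off[1];u=max(u,w);v=max(v,hh);print(n,"crop origin",u-w,v-hh,k)
    a=f["color"][v-hh:v+hh,u-w:u+w,::-1];cv2.imwrite(f"pics/{n}{tag}.png",cv2.resize(a,None,fx=k,fy=k,interpolation=cv2.INTER_CUBIC))
    return f
def st(to=None):
    s=bot.observe();p=s["position"];r=s["tool_rot"];print(s["clock"],p.round(4),r.round(4),s["force"].round(1),s["grip_width"].round(4))
    if to is not None:print(rel(p,to,r))
E
python3 - <<'E'
from snap import *
st([.5523,-.1867,.008]);snap("side",4);snap("top",4)
E
```

```text
Traceback (most recent call last):
  File "snap.py", line 11, in st
    s=bot.observe();p=s["position"];r=s["tool_rot"];print(s["clock"],p.round(4),r.round(4),s["force"].round(1),s["grip_width"].round(4))
                                                                                                               ^^^^^^^^^^^^^^^^^^^^^
AttributeError: 'float' object has no attribute 'round'
```

```bash
sed -i 's/s\["grip_width"\].round(4)/s["grip_width"]/' snap.py
python3 - <<'E'
from snap import *
st([.5523,-.1867,.008]);snap("side",4);snap("top",4)
E
```

```text
6.9667 [ 0.5517 -0.1868  0.1372] [-3.1400e+00 -3.0000e-04  1.6694e+00] [-0.   0.8  0.9] 0.08553861761162919
[ 0.    0.08 12.92]
side crop origin 210 143 4.5
top crop origin 226 112 4.5
```

View pics/side4.png

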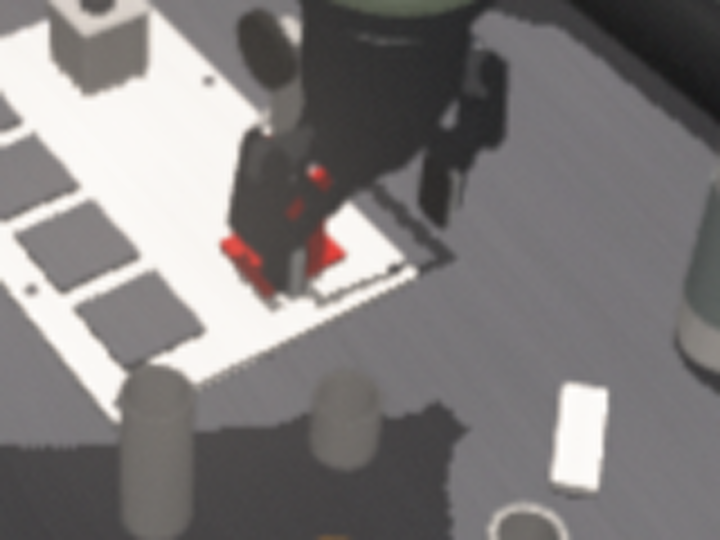

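View pics/top4.png

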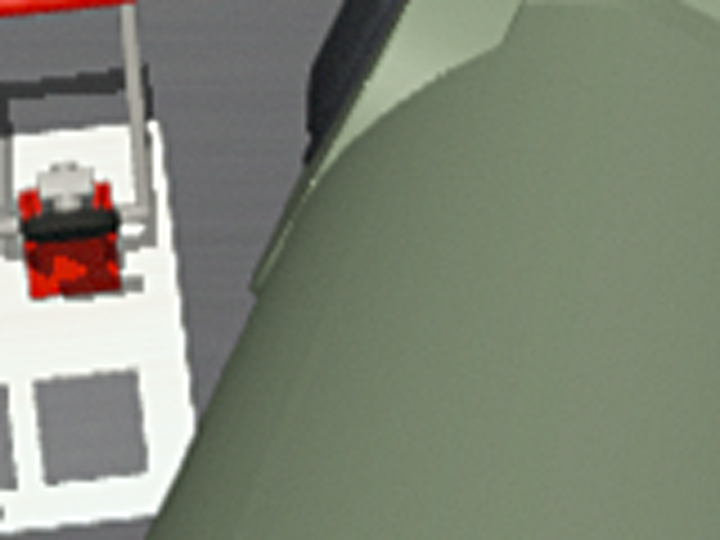

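Clamp upright in both views; foot_d is now fully visible (side crop 76–204, 271–369; top crop 34–148, 369–486). I'll descend onto the 40 mm tube and check foot_d.

Request:
apply_moves(increments="-1 0 0 3 0 0 0; -1 0 0 3 0 0 0; -1 0 0 3 0 0 0; -1 0 0 2 0 0 0; -1 0 0 1.2 0 0 0; -1 0 0 0.6 0 0 0; -1 0 0 0 0 0 0")

```text
clock: 7.65
position: [0.5525, -0.1868, 0.0094]
tool_rot: [3.141, 0.0, 1.67]
force: [-0.5, 0.4, -0.1]
grip_width: 0.0851
```

Request:
apply_moves(increments="1 0 0 0 0 0 0; 1 0 0 0 0 0 0; 1 0 0 0 0 0 0; 1 0 0 0 0 0 0; 1 0 0 0 0 0 0; 1 0 0 0 0 0 0; 1 0 0 0 0 0 0")

```text
clock: 8.23
position: [0.5526, -0.1867, 0.0099]
tool_rot: [3.14, 0.0, 1.67]
force: [-1.6, 1.4, 11.2]
grip_width: 0.0369
```

Run:
```python
from snap import *
st();snap("side",5)
f=load("top4");g=load("side4")
dc=lambda p,o,k:(o[0]+(p[0]+.5)/k-.5,o[1]+(p[1]+.5)/k-.5)
P=np.array([ray(f,*dc(p,(226,112),4.5),.014) for p in[(34,383),(136,369),(148,470),(44,486)]])
Q=np.array([ray(g,*dc(p,(210,143),4.5),.014) for p in[(76,310),(157,271),(204,330),(125,369)]])
Q2=np.array([ray(g,*dc(p,(210,143),4.5),.014) for p in[(15,241),(95,200),(139,256),(63,293)]])
print(P.mean(0),Q.mean(0),(P.mean(0)+Q.mean(0))/2,D,Q2.mean(0))
```

```text
8.2333 [ 0.5526 -0.1867  0.0099] [3.1404e+00 2.0000e-04 1.6697e+00] [-1.6  1.4 11.2] 0.03691060269170324
side crop origin 207 178 4.5
[ 0.48948279 -0.06287     0.014     ] [ 0.48683459 -0.06665122  0.014     ] [ 0.48815869 -0.06476061  0.014     ] [ 0.4881 -0.0657  0.    ] [0.47936261 0.00161901 0.014     ]
```

View pics/side5.png

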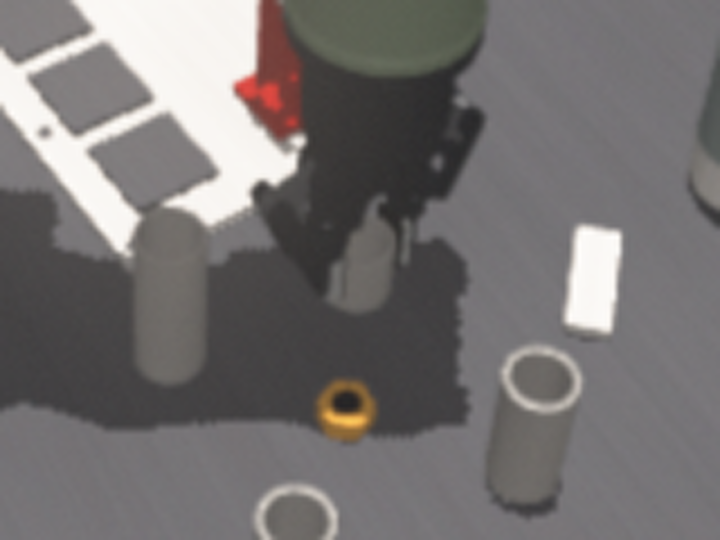

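The 40 mm tube is held at crop (365,265), opening 36.9 mm. Foot_d remeasured agrees with the row fit within 1 mm. Now I lift and carry.

Request:
apply_moves(increments="1 0 0 -2 0 0 0; 1 0 0 -3 0 0 0; 1 0 -2.5 -2 0 0 0; 1 0 -2.5 0 0 0 0; 1 0 0 0 0 0 0; 1 0 0 0 0 0 0")

```text
clock: 8.78
position: [0.5017, -0.1918, 0.0797]
tool_rot: [3.141, -0.0, 1.669]
force: [0.9, 0.7, -0.5]
grip_width: 0.0366
```

```bash
sed -i 's/^D=.*/D=np.array([.4881,-.0652,0]);HN=D+.1*XH+[0,0,.076]/' h.py
python3 - <<'E'
from snap import *
st(foot(0)+[0,0,.026])
E
```

```text
8.7833 [ 0.5017 -0.1918  0.0797] [ 3.141  -0.      1.6688] [ 0.9  0.7 -0.5] 0.03661181141263946
[12.73 -0.12  5.37]
```

Request:
apply_moves(increments="1 3 0 0 0 0 0; 1 3 0 0 0 0 0; 1 3 0 0 0 0 0; 1 2.5 -0.1 0 0 0 0; 1 1.2 0 0 0 0 0; 1 0 0 1.5 0 0 0; 1 0 0 1 0 0 0; 1 0 0 0 0 0 0")

```text
clock: 9.45
position: [0.4883, -0.0652, 0.0522]
tool_rot: [-3.139, -0.0, 1.67]
force: [-0.6, 0.5, -2.8]
grip_width: 0.0369
```

Run:
```python
from snap import *
st(foot(0)+[0,0,.025]);snap("side",6)
```

```text
9.45 [ 0.4883 -0.0652  0.0522] [-3.1394e+00 -1.0000e-04  1.6703e+00] [-0.6  0.5 -2.8] 0.036906440740772255
[-0.   -0.02  2.72]
side crop origin 161 143 4.5
```

View pics/side6.png

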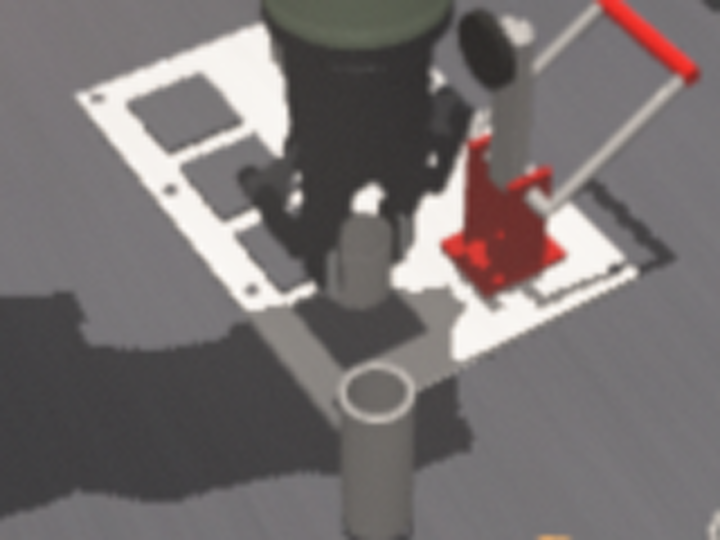

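Request:
apply_moves(increments="1 0 0 1.2 0 0 0; 1 0 0 0.8 0 0 0; 1 0 0 0.4 0 0 0; 1 0 0 0 0 0 0")

```text
clock: 9.83
position: [0.4884, -0.0657, 0.0293]
tool_rot: [-3.14, -0.0, 1.669]
force: [-0.2, 0.7, -0.9]
grip_width: 0.0368
```

Request:
apply_moves(increments="1 0 0 0.2 0 0 0; 1 0 0 0.1 0 0 0; 1 0 0 0 0 0 0")

```text
clock: 10.08
position: [0.4889, -0.0654, 0.027]
tool_rot: [3.141, 0.0, 1.67]
force: [-0.3, -0.1, -0.7]
grip_width: 0.0367
```

Request:
apply_moves(increments="1 0 0 0.15 0 0 0; 1 0 0 0.1 0 0 0; 1 0 0 0 0 0 0; 1 0 0 0 0 0 0")

```text
clock: 10.42
position: [0.4888, -0.0653, 0.0244]
tool_rot: [-3.142, -0.0, 1.67]
force: [-0.0, 0.8, -1.8]
grip_width: 0.0367
```

Request:
apply_moves(increments="1 0 0 0.1 0 0 0; 1 0 0 0 0 0 0; 1 0 0 0 0 0 0")

```text
clock: 10.67
position: [0.4889, -0.0653, 0.0238]
tool_rot: [3.141, -0.0, 1.67]
force: [-2.9, 0.6, 12.5]
grip_width: 0.0363
```

Contact came exactly 14 mm above the pick height, as expected. I release with partial opening and rise.

Request:
apply_moves(increments="0.05 0 0 0 0 0 0; -0.05 0 0 0 0 0 0; -0.2 0 0 0 0 0 0; -0.3 0 0 0 0 0 0; -0.3 0 0 0 0 0 0; -0.3 0 0 0 0 0 0; -0.3 0 0 -1.5 0 0 0; -0.3 0 0 -3 0 0 0")

```text
clock: 11.33
position: [0.4872, -0.0653, 0.0668]
tool_rot: [-3.137, -0.0, 1.67]
force: [0.7, 0.5, 0.6]
grip_width: 0.0553
```

Request:
apply_moves(increments="-0.3 0 0 -4 0 0 0; -0.3 0 0 -4 0 0 0; -0.3 0 -2 -2 0 0 0; -1 -4 0 0 0 0 0; -1 -4 0 0 0 0 0; -1 -4 0 0 0 0 0; -1 0 0 0 0 0 0")

```text
clock: 11.92
position: [0.4803, -0.1942, 0.1691]
tool_rot: [3.14, 0.004, 1.663]
force: [-1.4, -0.6, 0.0]
grip_width: 0.0854
```

Run:
```python
from snap import *
st([.4305,-.331,.12]);snap("side",7,at=D)
```

```text
11.9167 [ 0.4803 -0.1942  0.1691] [3.1402 0.0036 1.6626] [-1.4 -0.6  0. ] 0.08540765888267135
[-13.15  -6.22   4.95]
side crop origin 161 157 4.5
```

View pics/side7.png

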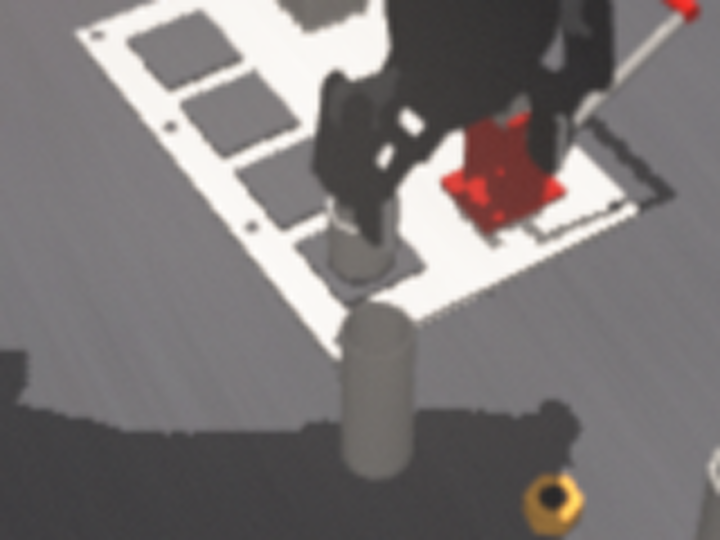

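The 40 mm tube stands in the middle of foot_d at crop (360,240). Next is the 60.

Request:
apply_moves(increments="-1 -3.29 -1.55 0 0 0 0; -1 -3.29 -1.55 0 0 0 0; -1 -3.29 -1.55 0 0 0 0; -1 -3.29 -1.55 2 0 0 0; -1 0 0 2 0 0 0; -1 0 0 0 0 0 0; -1 0 0 0 0 0 0")

```text
clock: 12.55
position: [0.4317, -0.323, 0.1279]
tool_rot: [-3.14, -0.001, 1.67]
force: [0.7, 0.9, 0.7]
grip_width: 0.0854
```

Run:
```python
from snap import *
st([.4305,-.331,.025]);snap("side",8,off=(0,20))
```

```text
12.55 [ 0.4317 -0.323   0.1279] [-3.1400e+00 -1.4000e-03  1.6697e+00] [0.7 0.9 0.7] 0.08536518738401405
[-0.8  -0.18 10.29]
side crop origin 193 231 4.5
```

View pics/side8.png

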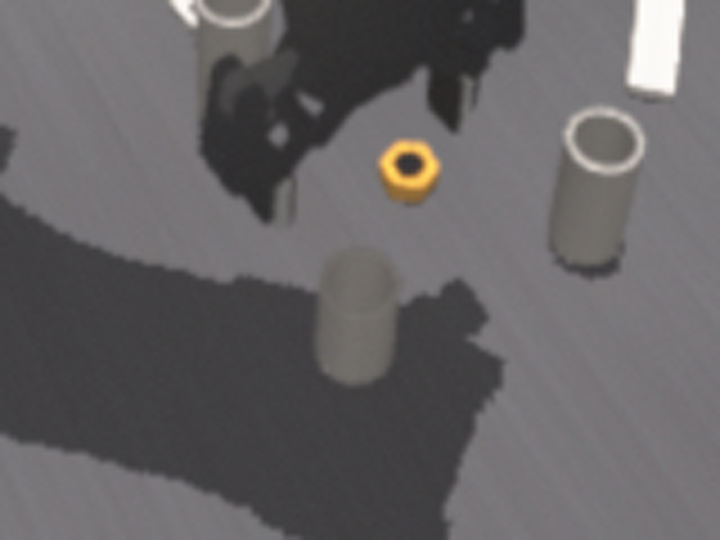

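Request:
apply_moves(increments="-1 -0.8 -0.2 2.5 0 0 0; -1 0 0 3 0 0 0; -1 0 0 2.5 0 0 0; -1 0 0 1.8 0 0 0; -1 0 0 0.8 0 0 0; -1 0 0 0 0 0 0; -1 0 0 0 0 0 0")

```text
clock: 13.18
position: [0.4317, -0.3317, 0.0235]
tool_rot: [3.141, 0.0, 1.671]
force: [-0.6, -1.3, 0.7]
grip_width: 0.0854
```

Request:
apply_moves(increments="1 0 0 0 0 0 0; 1 0 0 0 0 0 0; 1 0 0 0 0 0 0; 1 0 0 0 0 0 0; 1 0 0 0 0 0 0; 1 0 0 0 0 0 0; 1 0 0 0 0 0 0")

```text
clock: 13.77
position: [0.4312, -0.3321, 0.0232]
tool_rot: [3.141, 0.0, 1.67]
force: [-1.9, 2.2, 12.8]
grip_width: 0.0381
```

Run:
```python
from snap import *
st([.4305,-.331,.02]);snap("side",9,off=(0,10))
```

```text
13.7667 [ 0.4312 -0.3321  0.0232] [3.1407e+00 4.0000e-04 1.6697e+00] [-1.9  2.2 12.8] 0.03813821033377584
[ 0.12 -0.06  0.32]
side crop origin 193 253 4.5
```

View pics/side9.png

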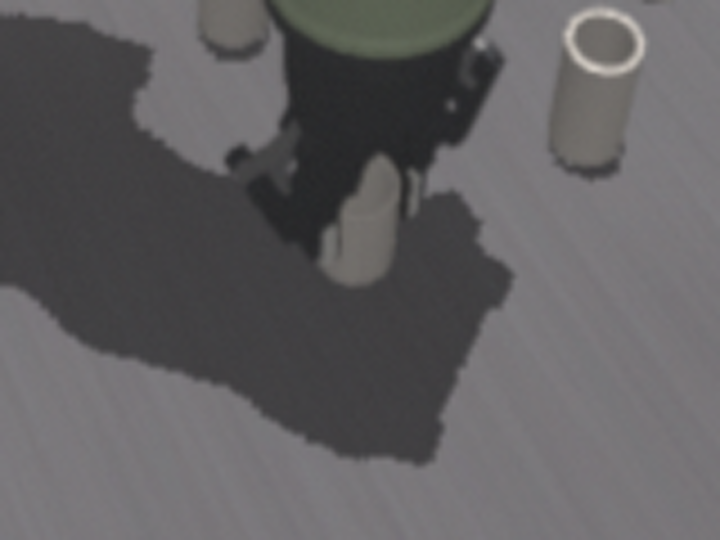

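Request:
apply_moves(increments="1 0 0 -2 0 0 0; 1 0 0 -4 0 0 0; 1 0 0 -4 0 0 0; 1 0 0 -4 0 0 0; 1 4 0.2 0 0 0 0; 1 4 0.2 0 0 0 0; 1 4 0.2 0 0 0 0; 1 4 0.2 0 0 0 0")

```text
clock: 14.48
position: [0.4224, -0.1704, 0.1627]
tool_rot: [3.141, -0.0, 1.669]
force: [0.8, 0.1, -0.9]
grip_width: 0.0384
```

Request:
apply_moves(increments="1 4 0.2 0 0 0 0; 1 4 0.2 0 0 0 0; 1 4 0.2 0 0 0 0; 1 3 0.2 0 0 0 0; 1 0 0 0 0 0 0; 1 0 0 0 0 0 0")

```text
clock: 14.98
position: [0.4161, -0.0203, 0.1626]
tool_rot: [3.141, -0.0, 1.673]
force: [-0.4, -1.2, -0.8]
grip_width: 0.0385
```

Run:
```python
from snap import *
st(foot(1)-.001*YH+[0,0,.0372]);snap("side",10,off=(0,10))
```

```text
14.9833 [ 0.4161 -0.0203  0.1626] [ 3.1413e+00 -4.0000e-04  1.6734e+00] [-0.4 -1.2 -0.8] 0.038490649294310286
[ 1.69  6.73 12.54]
side crop origin 125 118 4.5
```

View pics/side10.png

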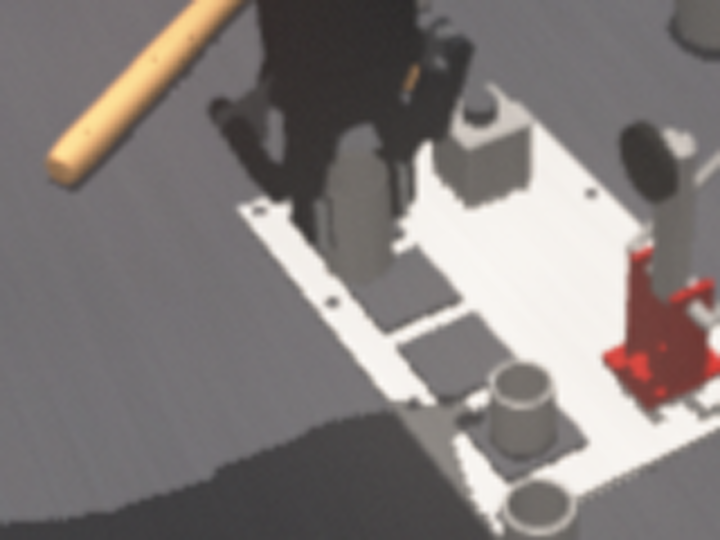

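Request:
apply_moves(increments="1 0.6 2.2 0 0 0 0; 1 0.6 2.2 0 0 0 0; 1 0.5 2.3 1 0 0 0; 1 0 0 3 0 0 0; 1 0 0 3.5 0 0 0; 1 0 0 2.5 0 0 0; 1 0 0 1 0 0 0; 1 0 0 0 0 0 0")

```text
clock: 15.7
position: [0.4801, 0.0001, 0.0509]
tool_rot: [-3.138, 0.001, 1.668]
force: [-0.7, -0.4, -1.4]
grip_width: 0.0379
```

Run:
```python
from snap import *
st(foot(1)-.001*YH+[0,0,.0372]);snap("side",11,off=(0,10))
```

```text
15.7 [4.801e-01 1.000e-04 5.090e-02] [-3.1383e+00  5.0000e-04  1.6676e+00] [-0.7 -0.4 -1.4] 0.03792375146896441
[0.32 0.16 1.37]
side crop origin 147 138 4.5
```

View pics/side11.png

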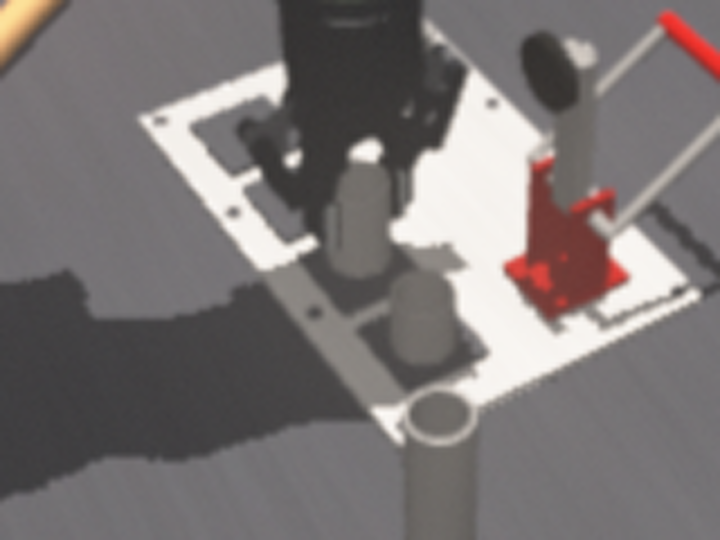

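Request:
apply_moves(increments="1 0.3 0.15 0.5 0 0 0; 1 0 0 0.4 0 0 0; 1 0 0 0.2 0 0 0; 1 0 0 0 0 0 0; 1 0 0 0 0 0 0")

```text
clock: 16.17
position: [0.4825, 0.0049, 0.0418]
tool_rot: [3.141, -0.0, 1.67]
force: [-0.0, 0.2, -1.5]
grip_width: 0.0379
```

Request:
apply_moves(increments="1 0 0 0.1 0 0 0; 1 0 0 0.1 0 0 0; 1 0 0 0 0 0 0; 1 0 0 0 0 0 0")

```text
clock: 16.5
position: [0.4823, 0.0048, 0.0394]
tool_rot: [-3.142, 0.0, 1.67]
force: [0.1, -0.2, -1.4]
grip_width: 0.0383
```

Run:
```python
from snap import *
st(foot(1)-.001*YH+[0,0,.0372])
```

```text
16.5 [0.4823 0.0048 0.0394] [-3.1415  0.      1.6698] [ 0.1 -0.2 -1.4] 0.038331628795193674
[-0.12 -0.11  0.22]
```

Request:
apply_moves(increments="1 -0.1 -0.1 0.1 0 0 0; 1 0 0 0.1 0 0 0; 1 0 0 0 0 0 0; 1 0 0 0 0 0 0")

```text
clock: 16.83
position: [0.4814, 0.0036, 0.0374]
tool_rot: [-3.141, 0.0, 1.67]
force: [0.1, -0.3, -0.9]
grip_width: 0.0383
```

Request:
apply_moves(increments="1 0 0 0.1 0 0 0; 1 0 0 0 0 0 0; 1 0 0 0 0 0 0")

```text
clock: 17.08
position: [0.4815, 0.0037, 0.0371]
tool_rot: [3.141, -0.0, 1.67]
force: [-5.2, -0.4, 22.0]
grip_width: 0.0382
```

Request:
apply_moves(increments="0.05 0 0 0 0 0 0; -0.05 0 0 0 0 0 0; -0.2 0 0 0 0 0 0; -0.3 0 0 0 0 0 0; -0.3 0 0 0 0 0 0; -0.3 0 0 0 0 0 0; -0.3 0 0 -1.5 0 0 0; -0.3 0 0 -3 0 0 0")

```text
clock: 17.75
position: [0.4799, 0.0034, 0.0798]
tool_rot: [-3.137, 0.0, 1.67]
force: [0.1, -0.4, -1.0]
grip_width: 0.0553
```

Request:
apply_moves(increments="-0.3 0 0 -4 0 0 0; -0.3 0 0 -4 0 0 0; -0.3 0 0 -3 0 0 0; -1 -4 -0.5 0 0 0 0; -1 -4 -0.5 0 0 0 0; -1 -4 -0.5 0 0 0 0; -1 -4 -0.5 0 0 0 0; -1 -4 0 0 0 0 0")

```text
clock: 18.42
position: [0.4803, -0.1992, 0.1916]
tool_rot: [3.142, -0.0, 1.67]
force: [1.9, 1.3, -1.1]
grip_width: 0.0855
```

Run:
```python
from snap import *
st([.5656,-.3273,.14]);snap("side",12,at=foot(1))
```

```text
18.4167 [ 0.4803 -0.1992  0.1916] [ 3.1415e+00 -3.0000e-04  1.6698e+00] [ 1.9  1.3 -1.1] 0.0854865336948551
[-13.59   7.22   5.16]
side crop origin 147 140 4.5
```

View pics/side12.png

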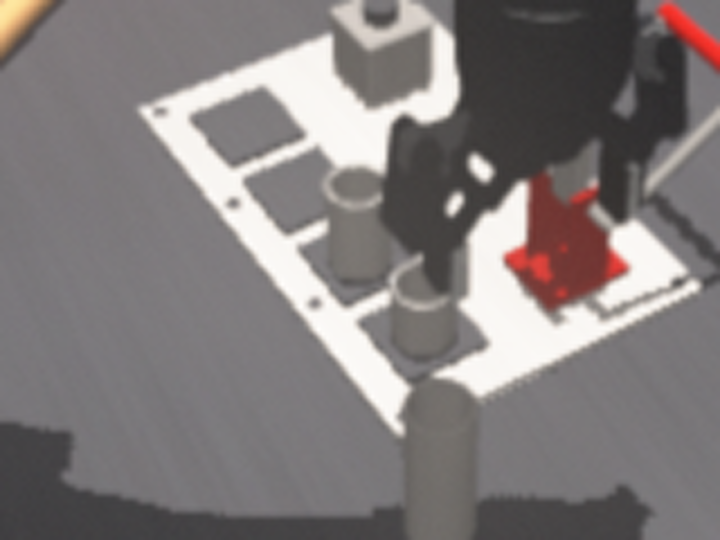

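Both the 60 (crop 358,225) and the 40 (crop 423,310) stand on their plates. On to the 80.

Request:
apply_moves(increments="-1 -3.4 1.8 0 0 0 0; -1 -3.4 1.8 0 0 0 0; -1 -3.4 1.8 0 0 0 0; -1 -3.4 1.8 0 0 0 0; -1 0 0 2 0 0 0; -1 0 0 2 0 0 0; -1 0 0 0 0 0 0; -1 0 0 0 0 0 0")

```text
clock: 19.13
position: [0.5658, -0.3252, 0.1508]
tool_rot: [-3.14, -0.001, 1.67]
force: [-0.2, -0.3, 1.4]
grip_width: 0.085
```

Run:
```python
from snap import *
st([.5656,-.3273,.04]);snap("side",13,off=(0,20))
```

```text
19.1333 [ 0.5658 -0.3252  0.1508] [-3.1398e+00 -1.0000e-03  1.6696e+00] [-0.2 -0.3  1.4] 0.08502598376429668
[-0.22 -0.02 11.08]
side crop origin 251 200 4.5
```

View pics/side13.png

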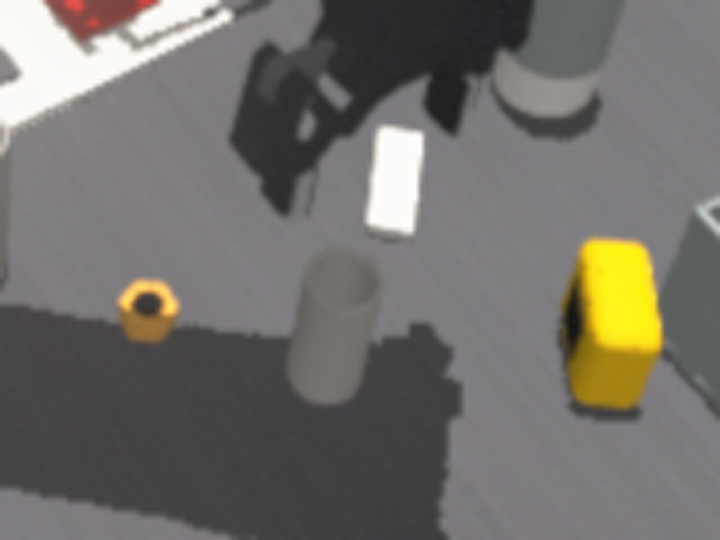

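Request:
apply_moves(increments="-1 -0.2 0 2.5 0 0 0; -1 0 0 3 0 0 0; -1 0 0 2.5 0 0 0; -1 0 0 1.8 0 0 0; -1 0 0 1.0 0 0 0; -1 0 0 0 0 0 0; -1 0 0 0 0 0 0")

```text
clock: 19.77
position: [0.5671, -0.3278, 0.0447]
tool_rot: [3.141, 0.001, 1.67]
force: [-0.1, -1.0, 0.4]
grip_width: 0.0855
```

Run:
```python
from snap import *
st([.5656,-.3273,.04])
```

```text
19.7667 [ 0.5671 -0.3278  0.0447] [3.1407e+00 7.0000e-04 1.6699e+00] [-0.1 -1.   0.4] 0.08553635621685407
[ 0.06 -0.15  0.47]
```

Request:
apply_moves(increments="-1 0 -0.1 0.4 0 0 0; 1 0 0 0 0 0 0; 1 0 0 0 0 0 0; 1 0 0 0 0 0 0; 1 0 0 0 0 0 0; 1 0 0 0 0 0 0; 1 0 0 0 0 0 0; 1 0 0 0 0 0 0")

```text
clock: 20.43
position: [0.5658, -0.3278, 0.0399]
tool_rot: [3.141, 0.0, 1.67]
force: [-0.6, -0.3, 6.1]
grip_width: 0.0383
```

Run:
```python
from snap import *
st([.5656,-.3273,.04]);snap("side",14,off=(0,20))
```

```text
20.4333 [ 0.5658 -0.3278  0.0399] [3.1410e+00 3.0000e-04 1.6697e+00] [-0.6 -0.3  6.1] 0.03831789782028768
[ 0.05 -0.02 -0.01]
side crop origin 245 232 4.5
```

View pics/side14.png

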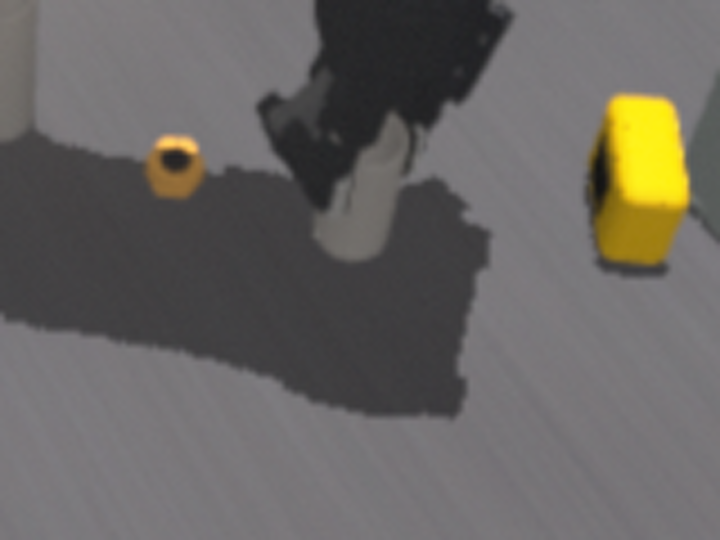

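Request:
apply_moves(increments="1 0 0 -2 0 0 0; 1 0 0 -4 0 0 0; 1 0 0 -4 0 0 0; 1 0 0 -4 0 0 0; 1 0 -2 0 0 0 0; 1 0 -3 0 0 0 0; 1 4 0 0 0 0 0; 1 4 0 0 0 0 0")

```text
clock: 21.15
position: [0.5057, -0.2545, 0.1797]
tool_rot: [3.142, 0.001, 1.664]
force: [2.3, 2.4, -2.3]
grip_width: 0.0382
```

Request:
apply_moves(increments="1 4 0 0 0 0 0; 1 4 0 0 0 0 0; 1 4 0 0 0 0 0; 1 4 0 0 0 0 0; 1 4 0 0 0 0 0; 1 4 0 0 0 0 0; 1 0 0 0 0 0 0; 1 0 0 0 0 0 0")

```text
clock: 21.82
position: [0.4841, -0.0116, 0.1795]
tool_rot: [-3.142, -0.001, 1.674]
force: [0.3, -1.9, -0.8]
grip_width: 0.0381
```

Run:
```python
from snap import *
st(foot(2)-.0005*YH+[0,0,.0539]);snap("side",15,off=(0,20))
```

```text
21.8167 [ 0.4841 -0.0116  0.1795] [-3.1416e+00 -6.0000e-04  1.6743e+00] [ 0.3 -1.9 -0.8] 0.03813912820973393
[ 8.57 -0.07 12.56]
side crop origin 149 112 4.5
```

View pics/side15.png

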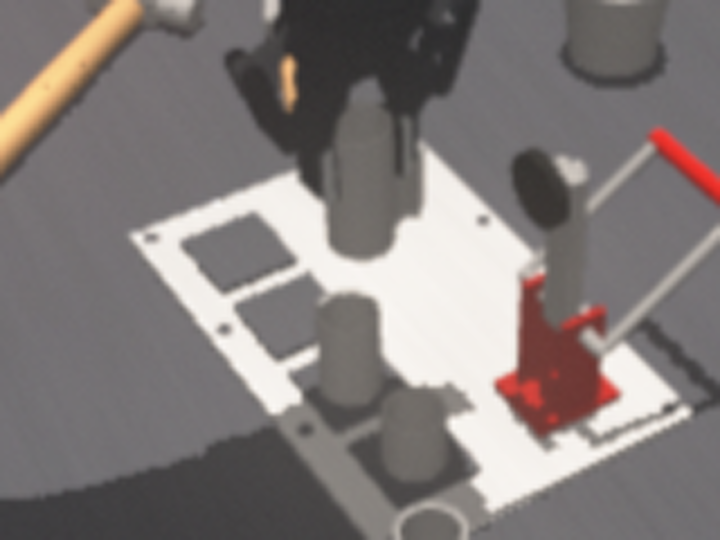

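Request:
apply_moves(increments="1 3 0 0 0 0 0; 1 3 0 0 0 0 0; 1 2.5 0 0 0 0 0; 1 0 0 3 0 0 0; 1 0 0 3.5 0 0 0; 1 0 0 2.5 0 0 0; 1 0 0 1.5 0 0 0; 1 0 0 0 0 0 0")

```text
clock: 22.53
position: [0.4747, 0.0686, 0.0719]
tool_rot: [-3.138, 0.001, 1.667]
force: [-0.5, -0.7, -1.9]
grip_width: 0.0383
```

Request:
apply_moves(increments="1 0 0 0.4 0 0 0; 1 0 0 0 0 0 0; 1 0 0 0 0 0 0")

```text
clock: 22.78
position: [0.4765, 0.0702, 0.0713]
tool_rot: [3.14, -0.0, 1.669]
force: [-0.2, -1.5, -2.1]
grip_width: 0.0382
```

Run:
```python
from snap import *
st(foot(2)-.0005*YH+[0,0,.0539]);snap("side",16,off=(0,20))
```

```text
22.7833 [0.4765 0.0702 0.0713] [ 3.1402e+00 -2.0000e-04  1.6691e+00] [-0.2 -1.5 -2.1] 0.03816602157950845
[ 0.36 -0.17  1.74]
side crop origin 134 126 4.5
```

View pics/side16.png

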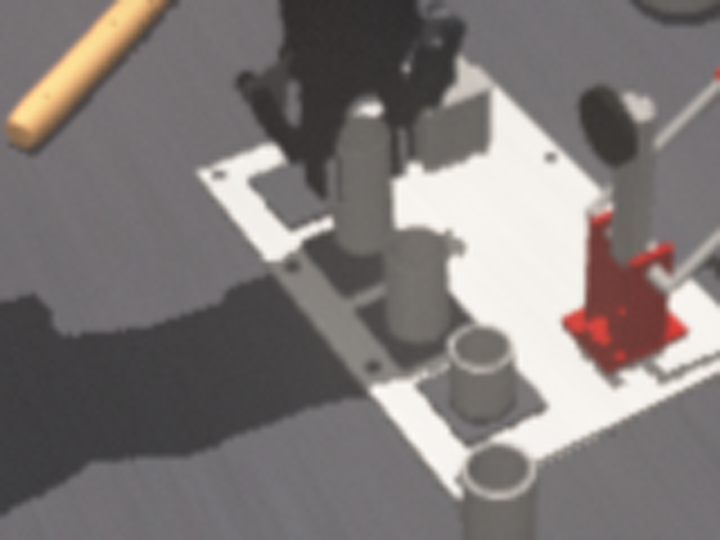

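Request:
apply_moves(increments="1 0.35 -0.15 0.5 0 0 0; 1 0 0 0.5 0 0 0; 1 0 0 0.2 0 0 0; 1 0 0 0 0 0 0; 1 0 0 0 0 0 0; 1 0 0 0 0 0 0")

```text
clock: 23.33
position: [0.474, 0.0737, 0.0584]
tool_rot: [3.142, 0.0, 1.67]
force: [0.2, -0.3, -0.9]
grip_width: 0.0381
```

Run:
```python
from snap import *
st(foot(2)-.0005*YH+[0,0,.0539])
```

```text
23.3333 [0.474  0.0737 0.0584] [3.1416e+00 1.0000e-04 1.6696e+00] [ 0.2 -0.3 -0.9] 0.038145346878061356
[-0.01  0.04  0.45]
```

Request:
apply_moves(increments="1 0 0.05 0.2 0 0 0; 1 0 0 0.1 0 0 0; 1 0 0 0.1 0 0 0; 1 0 0 0 0 0 0; 1 0 0 0 0 0 0")

```text
clock: 23.75
position: [0.4744, 0.0738, 0.0543]
tool_rot: [-3.141, 0.0, 1.67]
force: [0.6, -0.4, -1.9]
grip_width: 0.038
```

Request:
apply_moves(increments="1 0 0 0.1 0 0 0; 1 0 0 0 0 0 0; 1 0 0 0 0 0 0")

```text
clock: 24.0
position: [0.4747, 0.0739, 0.0538]
tool_rot: [3.141, -0.0, 1.67]
force: [-1.7, -0.3, 11.5]
grip_width: 0.0385
```

Request:
apply_moves(increments="0.05 0 0 0 0 0 0; -0.05 0 0 0 0 0 0; -0.2 0 0 0 0 0 0; -0.3 0 0 0 0 0 0; -0.3 0 0 0 0 0 0; -0.3 0 0 0 0 0 0; -0.3 0 0 -1.5 0 0 0; -0.3 0 0 -3 0 0 0")

```text
clock: 24.67
position: [0.473, 0.0734, 0.0969]
tool_rot: [-3.137, 0.001, 1.67]
force: [0.1, 1.1, 0.6]
grip_width: 0.0554
```

Request:
apply_moves(increments="-0.3 0 0 -3.5 0 0 0; -0.3 0 0 -3.5 0 0 0; -0.3 -3 -0.5 -1 0 0 0; -1 -4 -0.8 0 0 0 0; -1 -4 -0.8 0 0 0 0; -1 -4 -0.8 0 0 0 0; -1 -4 -0.8 0 0 0 0; -1 -4 -0.8 0 0 0 0")

```text
clock: 25.33
position: [0.4518, -0.1612, 0.1786]
tool_rot: [3.141, -0.0, 1.67]
force: [1.5, 0.2, 0.3]
grip_width: 0.0852
```

Request:
apply_moves(increments="-1 0 0 0 0 0 0; -1 0 0 0 0 0 0")

```text
clock: 25.5
position: [0.4517, -0.1619, 0.1785]
tool_rot: [-3.142, 0.001, 1.665]
force: [-0.8, 1.8, 1.1]
grip_width: 0.0854
```

Run:
```python
from snap import *
st([.4399,-.1827,.06]);snap("side",17,at=foot(1))
```

```text
25.5 [ 0.4517 -0.1619  0.1785] [-3.1416e+00  5.0000e-04  1.6649e+00] [-0.8  1.8  1.1] 0.08542390377804117
[-1.95 -1.37 11.85]
side crop origin 147 140 4.5
```

View pics/side17.png

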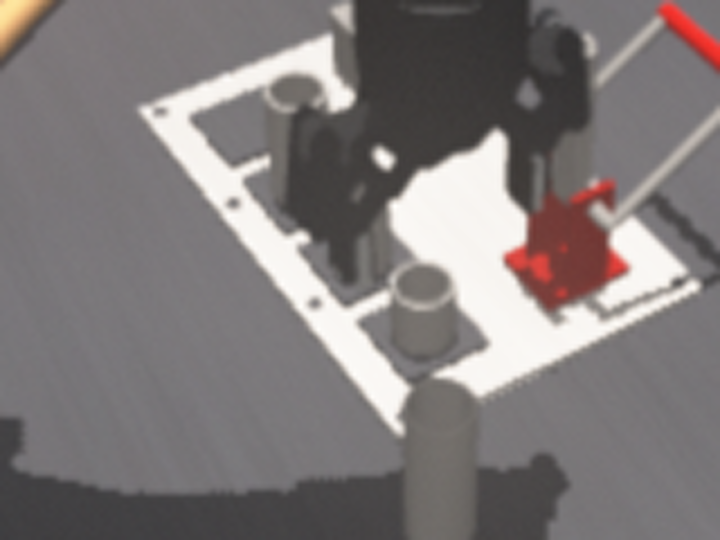

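Request:
apply_moves(increments="-1 -1 -0.7 0 0 0 0; -1 -1 -0.7 0 0 0 0; -1 0 0 0 0 0 0; -1 0 0 0 0 0 0; -1 0 0 2.5 0 0 0; -1 0 0 2.5 0 0 0; -1 0 0 0 0 0 0; -1 0 0 0 0 0 0")

```text
clock: 26.22
position: [0.44, -0.1804, 0.1282]
tool_rot: [-3.139, -0.001, 1.67]
force: [-0.1, -0.6, -0.0]
grip_width: 0.0856
```

Run:
```python
from snap import *
st([.4399,-.1827,.06]);snap("side",18,off=(0,20))
```

```text
26.2167 [ 0.44   -0.1804  0.1282] [-3.1395e+00 -6.0000e-04  1.6700e+00] [-0.1 -0.6 -0. ] 0.08555207974116898
[-0.23 -0.02  6.82]
side crop origin 164 180 4.5
```

View pics/side18.png

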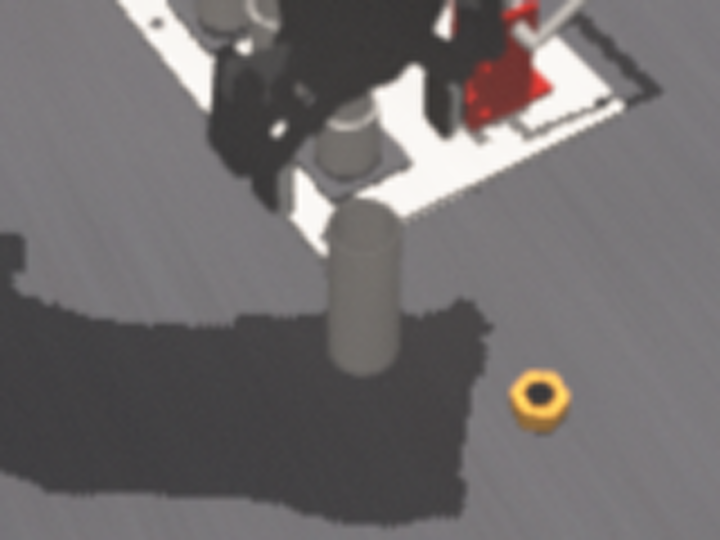

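Request:
apply_moves(increments="-1 -0.2 0 1.5 0 0 0; -1 0 0 2 0 0 0; -1 0 0 2 0 0 0; -1 0 0 1.2 0 0 0; -1 0 0 0 0 0 0; -1 0 0 0 0 0 0; -1 0 0 0 0 0 0")

```text
clock: 26.85
position: [0.4414, -0.183, 0.0628]
tool_rot: [3.14, 0.001, 1.67]
force: [0.1, -0.1, -0.2]
grip_width: 0.0853
```

Run:
```python
from snap import *
st([.4399,-.1827,.06])
```

```text
26.85 [ 0.4414 -0.183   0.0628] [3.1399e+00 6.0000e-04 1.6697e+00] [ 0.1 -0.1 -0.2] 0.08533102927764062
[ 0.04 -0.15  0.28]
```

Request:
apply_moves(increments="1 0 0 0 0 0 0; 1 0 0 0 0 0 0; 1 0 0 0 0 0 0; 1 0 0 0 0 0 0; 1 0 0 0 0 0 0; 1 0 0 0 0 0 0; 1 0 0 0 0 0 0; 1 0 0 0 0 0 0")

```text
clock: 27.52
position: [0.4408, -0.1828, 0.0619]
tool_rot: [3.141, 0.0, 1.67]
force: [-2.2, 0.5, 9.8]
grip_width: 0.0379
```

Run:
```python
from snap import *
st([.4399,-.1827,.06]);snap("side",19,off=(0,20))
```

```text
27.5167 [ 0.4408 -0.1828  0.0619] [3.141  0.     1.6696] [-2.2  0.5  9.8] 0.037919765040690036
[ 0.02 -0.09  0.19]
side crop origin 165 200 4.5
```

View pics/side19.png

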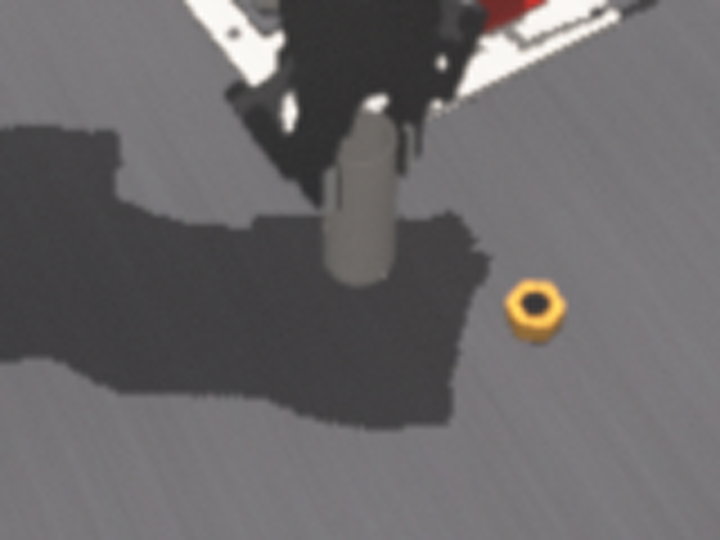

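Request:
apply_moves(increments="1 0 0 -2 0 0 0; 1 0 0 -4 0 0 0; 1 0 0 -4 0 0 0; 1 0 0 -4 0 0 0; 1 4 0.7 0 0 0 0; 1 4 0.7 0 0 0 0; 1 4 0.7 0 0 0 0; 1 4 0.7 0 0 0 0")

```text
clock: 28.23
position: [0.4523, -0.019, 0.2017]
tool_rot: [3.141, -0.0, 1.669]
force: [1.2, -0.7, -3.3]
grip_width: 0.0383
```

Request:
apply_moves(increments="1 4 0.7 0 0 0 0; 1 4 0.7 0 0 0 0; 1 4 0.7 0 0 0 0; 1 3 0.7 0 0 0 0; 1 1 0 0 0 0 0; 1 0 0 0 0 0 0; 1 0 0 0 0 0 0; 1 0 0 0 0 0 0")

```text
clock: 28.9
position: [0.4647, 0.1399, 0.2014]
tool_rot: [-3.141, 0.0, 1.668]
force: [0.3, -1.0, -3.5]
grip_width: 0.0381
```

Run:
```python
from snap import *
st(foot(3)+[0,0,.0759]);snap("side",20,off=(20,40))
```

```text
28.9 [0.4647 0.1399 0.2014] [-3.1413e+00  5.0000e-04  1.6683e+00] [ 0.3 -1.  -3.5] 0.038079127104147015
[ 0.37  0.33 12.55]
side crop origin 137 93 4.5
```

View pics/side20.png

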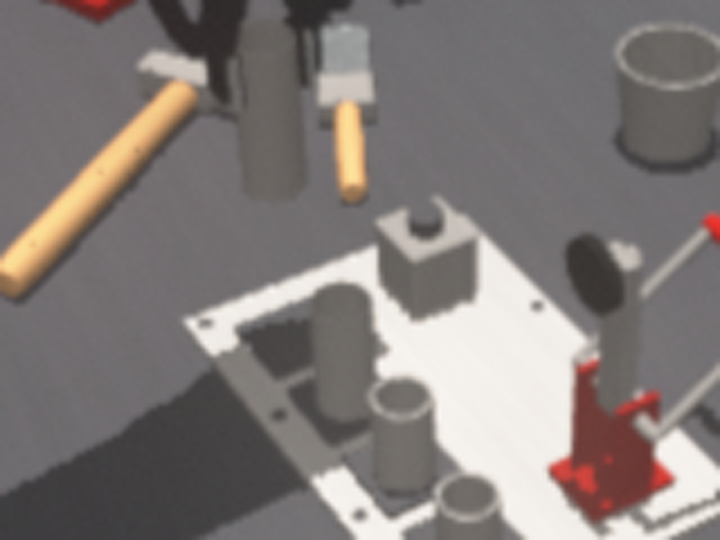

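Request:
apply_moves(increments="1 0.35 0.3 2 0 0 0; 1 0 0 3 0 0 0; 1 0 0 3 0 0 0; 1 0 0 2 0 0 0; 1 0 0 1 0 0 0; 1 0 0 0 0 0 0; 1 0 0 0 0 0 0; 1 0 0 0 0 0 0")

```text
clock: 29.62
position: [0.4681, 0.1449, 0.0926]
tool_rot: [3.14, -0.001, 1.669]
force: [1.0, 0.1, -3.2]
grip_width: 0.0375
```

Run:
```python
from snap import *
st(foot(3)+[0,0,.0759]);snap("side",21,off=(20,40))
```

```text
29.6167 [0.4681 0.1449 0.0926] [ 3.1400e+00 -5.0000e-04  1.6692e+00] [ 1.   0.1 -3.2] 0.03749088113621919
[-0.1  -0.07  1.67]
side crop origin 140 125 4.5
```

View pics/side21.png

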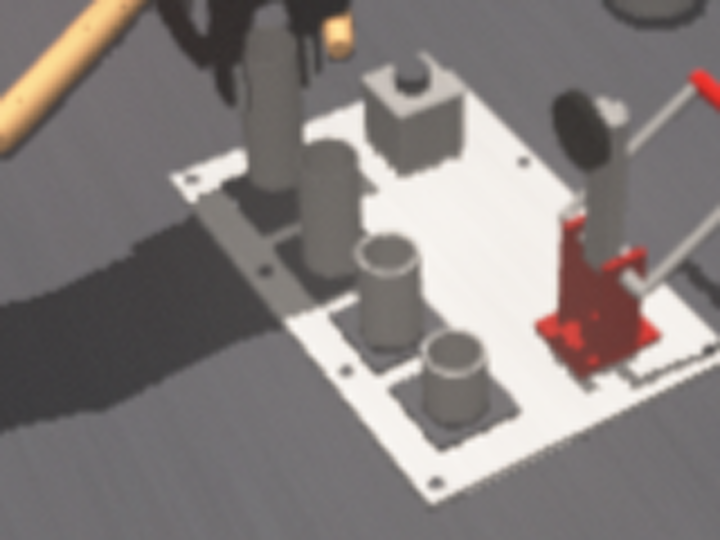

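Request:
apply_moves(increments="1 0 0 0.5 0 0 0; 1 0 0 0.5 0 0 0; 1 0 0 0.2 0 0 0; 1 0 0 0 0 0 0; 1 0 0 0 0 0 0; 1 0 0 0 0 0 0")

```text
clock: 30.17
position: [0.4674, 0.145, 0.0794]
tool_rot: [-3.142, 0.0, 1.67]
force: [0.1, 0.3, -3.5]
grip_width: 0.038
```

Run:
```python
from snap import *
st(foot(3)+[0,0,.0759])
```

```text
30.1667 [0.4674 0.145  0.0794] [-3.1416e+00  1.0000e-04  1.6697e+00] [ 0.1  0.3 -3.5] 0.037993433668430734
[-0.12  0.    0.35]
```

Request:
apply_moves(increments="1 -0.15 0 0.1 0 0 0; 1 0 0 0.1 0 0 0; 1 0 0 0.1 0 0 0; 1 0 0 0 0 0 0; 1 0 0 0 0 0 0")

```text
clock: 30.58
position: [0.4675, 0.1435, 0.0763]
tool_rot: [-3.142, 0.0, 1.67]
force: [0.1, 0.6, -3.4]
grip_width: 0.0378
```

Request:
apply_moves(increments="1 0 0 0.1 0 0 0; 1 0 0 0 0 0 0; 1 0 0 0 0 0 0")

```text
clock: 30.83
position: [0.4677, 0.1434, 0.0759]
tool_rot: [3.141, -0.0, 1.669]
force: [-4.3, -1.4, 10.7]
grip_width: 0.0379
```

Request:
apply_moves(increments="0.05 0 0 0 0 0 0; -0.05 0 0 0 0 0 0; -0.2 0 0 0 0 0 0; -0.3 0 0 0 0 0 0; -0.3 0 0 0 0 0 0; -0.3 0 0 0 0 0 0; -0.3 0 0 -1.5 0 0 0; -0.3 0 0 -3 0 0 0")

```text
clock: 31.5
position: [0.4662, 0.1429, 0.1188]
tool_rot: [-3.137, 0.002, 1.67]
force: [-1.1, 0.5, 0.1]
grip_width: 0.0557
```

Request:
apply_moves(increments="-0.3 0 0 -4 0 0 0; -0.3 0 0 -4 0 0 0; -0.3 0 0 -4 0 0 0; -0.3 -2.6 2.4 -2 0 0 0; -0.3 -2.6 2.4 0 0 0 0; -0.3 -2.6 2.4 0 0 0 0; -0.3 -2.6 2.4 0 0 0 0; -0.3 -2.6 2.4 0 0 0 0")

```text
clock: 32.17
position: [0.6008, 0.0249, 0.2605]
tool_rot: [3.141, -0.0, 1.67]
force: [0.0, 0.9, 0.4]
grip_width: 0.0553
```

Request:
apply_moves(increments="-0.3 -2.6 2.4 0 0 0 0; -0.3 -2.6 2.4 0 0 0 0; -0.3 -2.6 2.4 0 0 0 0; -0.3 0 0 0 0 0 0; -0.3 0 0 0 0 0 0; -0.3 0 0 0 0 0 0")

```text
clock: 32.67
position: [0.6788, -0.0442, 0.2599]
tool_rot: [-3.141, -0.0, 1.67]
force: [-0.3, 0.3, 0.5]
grip_width: 0.0559
```

Run:
```python
from snap import *
st([.6817,-.0445,.117])
for n in("side","top"):
    f=bot.grab_frame(n);np.savez(f"pics/{n}22.npz",**f)
a=load("side22")["color"][110:240,150:320,::-1];cv2.imwrite("pics/s22.png",cv2.resize(a,None,fx=4.5,fy=4.5,interpolation=cv2.INTER_CUBIC))
a=load("top22")["color"][100:250,110:290,::-1];cv2.imwrite("pics/t22.png",cv2.resize(a,None,fx=4,fy=4,interpolation=cv2.INTER_CUBIC))
```

```text
32.6667 [ 0.6788 -0.0442  0.2599] [-3.1407e+00 -3.0000e-04  1.6696e+00] [-0.3  0.3  0.5] 0.05588312281801795
[-0.06  0.3  14.29]
```

View pics/s22.png

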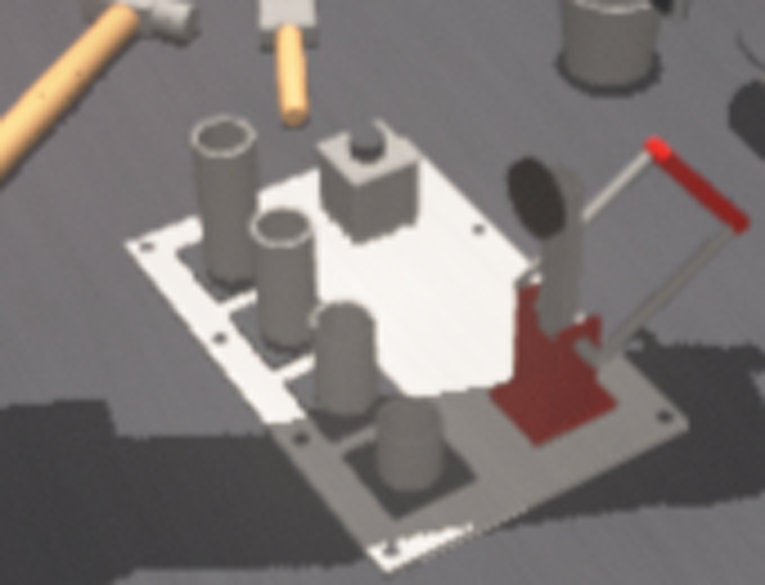

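View pics/t22.png

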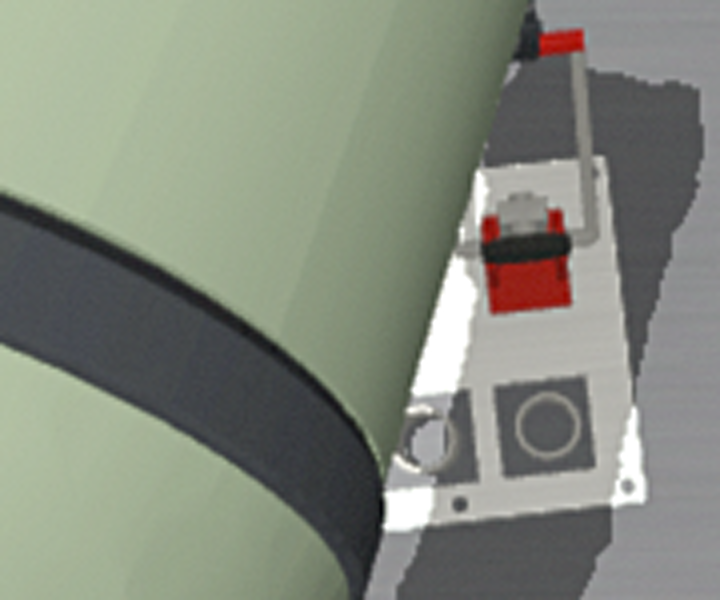

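Run:
```python
from h import *
g=load("side22");f=load("top22");C=cloud(g).reshape(-1,3)
for k,h in enumerate((.054,.074,.094,.114)):
    c=foot(k)[:2]-[.0013,.0013]
    for it in range(3):
        T=C[(abs(C[:,2]-h+.001)<.003)&(np.hypot(*(C[:,:2]-c).T)<.03)]
        A=np.c_[2*T[:,:2],np.ones(len(T))];s=np.linalg.lstsq(A,(T[:,:2]**2).sum(1),rcond=None)[0]
        c=s[:2]
    e=c+[.0013,.0013]-foot(k)[:2]
    print(k,len(T),"err x'",(e@XH[:2]*1e3).round(1),"y'",(e@YH[:2]*1e3).round(1),"r",np.sqrt(s[2]+s[0]**2+s[1]**2).round(4))
d=lambda p:(110+(p[0]+.5)/4-.5,100+(p[1]+.5)/4-.5)
a=ray(f,*d((547,426)),.054);b=np.mean([ray(f,*d(p),.014) for p in[(494,388),(583,377),(596,463),(505,478)]],0);print(a,b)
```

```text
0 59 err x' 0.1 y' -0.5 r 0.0168
1 54 err x' -0.6 y' 0.1 r 0.0171
2 49 err x' -0.2 y' -0.7 r 0.0172
3 59 err x' -1.0 y' -1.6 r 0.0174
[ 0.48865099 -0.0642889   0.054     ] [ 0.49007012 -0.06294047  0.014     ]
```

All four stand within about 1.5 mm of their plate centres. Now the clamp.

Request:
apply_moves(increments="-0.3 0 0.3 3 0 0 0; -0.3 0 0 3.5 0 0 0; -0.3 0 0 3.5 0 0 0; -0.3 0 0 2.5 0 0 0; -0.3 0 0 1.5 0 0 0; -0.3 0 0 0 0 0 0; -0.3 0 0 0 0 0 0; -0.3 0 0 0 0 0 0")

```text
clock: 33.43
position: [0.6827, -0.0438, 0.1221]
tool_rot: [3.14, 0.0, 1.67]
force: [0.3, -0.2, 0.8]
grip_width: 0.0553
```

Run:
```python
from snap import *
st([.6817,-.0445,.117]);snap("side",23,off=(0,10))
```

```text
33.4333 [ 0.6827 -0.0438  0.1221] [3.1397e+00 1.0000e-04 1.6704e+00] [ 0.3 -0.2  0.8] 0.05530608579814322
[-0.06 -0.11  0.51]
side crop origin 225 104 4.5
```

View pics/side23.png

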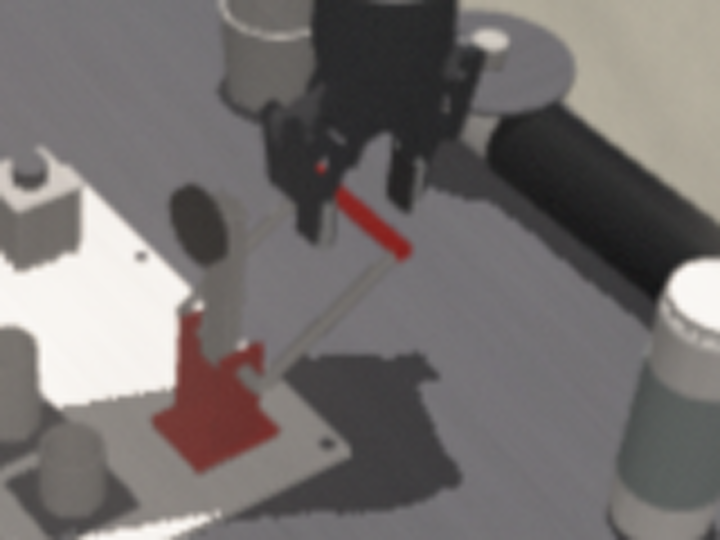

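The bar (crop 370,215) lies between the fingers. I lower 5 mm and pinch.

Request:
apply_moves(increments="-0.3 0 -0.1 0.5 0 0 0; 1 0 0 0 0 0 0; 1 0 0 0 0 0 0; 1 0 0 0 0 0 0; 1 0 0 0 0 0 0; 1 0 0 0 0 0 0; 1 0 0 0 0 0 0; 1 0 0 0 0 0 0")

```text
clock: 34.15
position: [0.6815, -0.0443, 0.1157]
tool_rot: [3.141, 0.0, 1.67]
force: [1.7, 0.4, 2.8]
grip_width: 0.0109
```

Run:
```python
from snap import *
st()
q=np.linspace(1.58,0.05,23);y=11*np.sin(q-.55);z=-11*np.cos(q-.55);print(np.c_[np.diff(y),np.diff(z)].round(2).tolist())
```

```text
34.15 [ 0.6815 -0.0443  0.1157] [3.1409e+00 1.0000e-04 1.6698e+00] [1.7 0.4 2.8] 0.010938562205764085
[[-0.42, -0.64], [-0.46, -0.61], [-0.5, -0.58], [-0.54, -0.54], [-0.58, -0.5], [-0.61, -0.46], [-0.64, -0.42], [-0.67, -0.37], [-0.69, -0.32], [-0.71, -0.28], [-0.73, -0.23], [-0.74, -0.17], [-0.75, -0.12], [-0.76, -0.07], [-0.76, -0.02], [-0.76, 0.04], [-0.76, 0.09], [-0.75, 0.14], [-0.74, 0.19], [-0.72, 0.25], [-0.71, 0.29], [-0.68, 0.34]]
```

Request:
apply_moves(increments="1 0 -0.42 -0.64 0 0 0; 1 0 -0.46 -0.61 0 0 0; 1 0 -0.5 -0.58 0 0 0; 1 0 -0.54 -0.54 0 0 0; 1 0 -0.58 -0.5 0 0 0; 1 0 -0.61 -0.46 0 0 0; 1 0 -0.64 -0.42 0 0 0; 1 0 -0.67 -0.37 0 0 0")

```text
clock: 34.82
position: [0.6383, -0.0487, 0.1577]
tool_rot: [3.138, 0.0, 1.67]
force: [7.0, 0.6, 5.3]
grip_width: 0.0106
```

Request:
apply_moves(increments="1 0 -0.69 -0.32 0 0 0; 1 0 -0.71 -0.28 0 0 0; 1 0 -0.73 -0.23 0 0 0; 1 0 -0.74 -0.17 0 0 0; 1 0 -0.75 -0.12 0 0 0; 1 0 -0.76 -0.07 0 0 0; 1 0 0 0 0 0 0; 1 0 0 0 0 0 0")

```text
clock: 35.48
position: [0.5929, -0.0532, 0.169]
tool_rot: [-3.142, -0.0, 1.669]
force: [0.5, -0.6, 10.4]
grip_width: 0.0106
```

Run:
```python
from snap import *
st();q=1.58-14*1.53/22;print(q,bar(q)-[0,0,.018]);snap("side",24,off=(-20,10))
```

```text
35.4833 [ 0.5929 -0.0532  0.169 ] [-3.1415e+00 -2.0000e-04  1.6694e+00] [ 0.5 -0.6 10.4] 0.010579620372278695
0.6063636363636363 [ 0.59378697 -0.05481396  0.16782532]
side crop origin 177 102 4.5
```

View pics/side24.png

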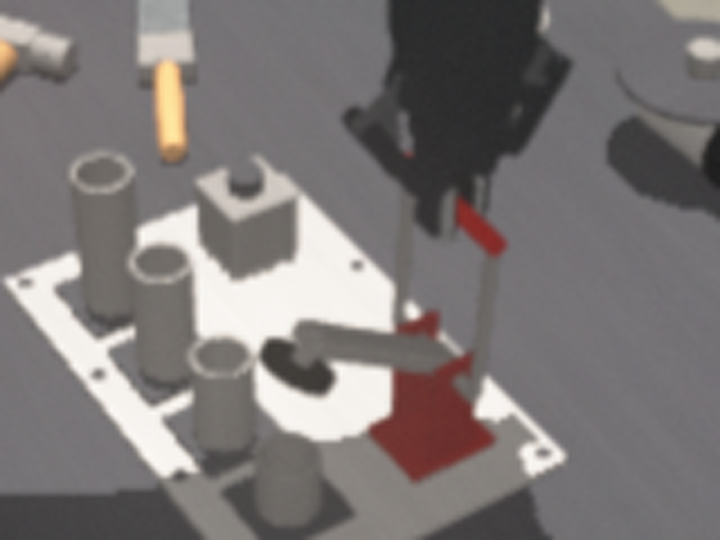

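Request:
apply_moves(increments="1 0 -0.76 -0.05 0 0 0; 1 0 -0.76 0.04 0 0 0; 1 0 -0.76 0.09 0 0 0; 1 0 -0.75 0.14 0 0 0; 1 0 -0.74 0.19 0 0 0; 1 0 -0.5 0.16 0 0 0; 1 0 0 0 0 0 0; 1 0 0 0 0 0 0")

```text
clock: 36.2
position: [0.5499, -0.0575, 0.1626]
tool_rot: [-3.14, -0.0, 1.669]
force: [-4.9, -2.3, 7.9]
grip_width: 0.0107
```

Run:
```python
from snap import *
st(bar(0)-[0,0,.0175]);snap("side",25,off=(-20,10))
```

```text
36.2 [ 0.5499 -0.0575  0.1626] [-3.1395e+00 -3.0000e-04  1.6694e+00] [-4.9 -2.3  7.9] 0.010732995009893427
[-0.16 -1.97  1.04]
side crop origin 162 110 4.5
```

View pics/side25.png

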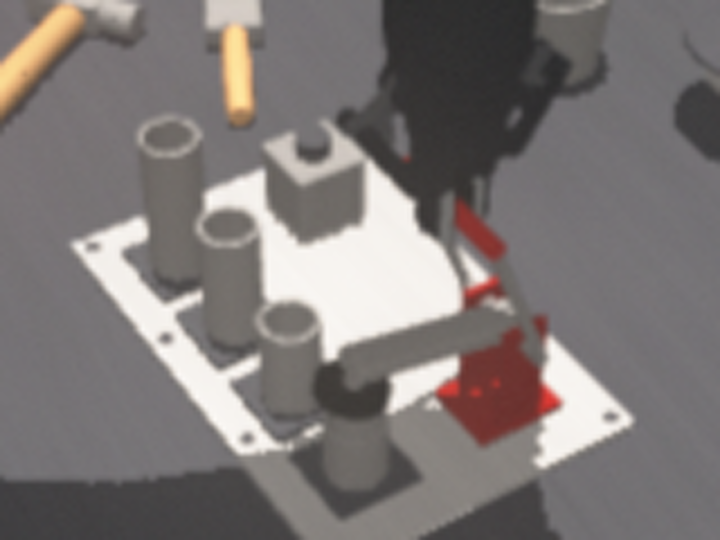

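Request:
apply_moves(increments="1 0 -0.5 0.22 0 0 0; 1 0 -0.5 0.25 0 0 0; 1 0 -0.4 0.22 0 0 0; 1 0 -0.3 0.17 0 0 0; 1 0 0 0 0 0 0; 1 0 0 0 0 0 0; 1 0 0 0 0 0 0")

```text
clock: 36.83
position: [0.5338, -0.059, 0.154]
tool_rot: [-3.14, -0.0, 1.67]
force: [-2.3, -3.6, 3.3]
grip_width: 0.0105
```

Run:
```python
from snap import *
st(bar(0)-[0,0,.0175]);snap("side",26,off=(-20,10))
```

```text
36.8333 [ 0.5338 -0.059   0.154 ] [-3.1405 -0.      1.6696] [-2.3 -3.6  3.3] 0.010525412205071557
[-0.17 -0.36  0.18]
side crop origin 157 116 4.5
```

View pics/side26.png

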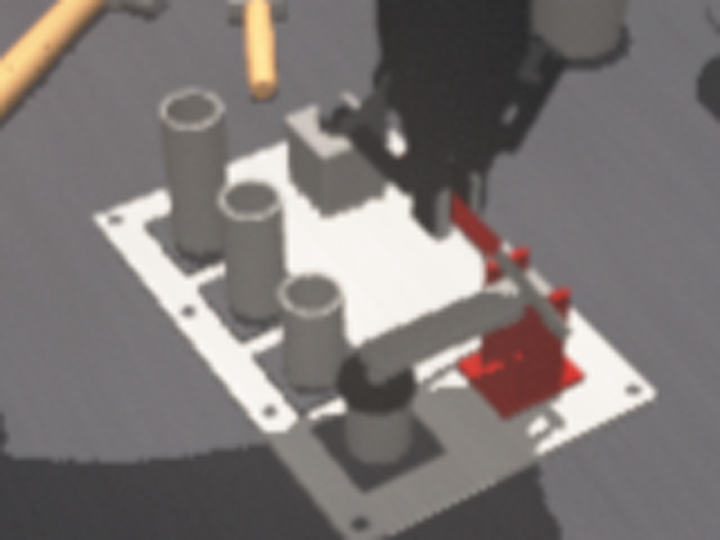

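Request:
apply_moves(increments="1 0 -0.2 0.1 0 0 0; 1 0 -0.15 0.09 0 0 0; 1 0 0 0 0 0 0; 1 0 0 0 0 0 0")

```text
clock: 37.22
position: [0.5319, -0.0592, 0.1527]
tool_rot: [3.139, 0.0, 1.67]
force: [5.5, -1.9, 4.1]
grip_width: 0.0108
```

Request:
apply_moves(increments="1 0 -0.1 0.06 0 0 0; 1 0 0 0 0 0 0; 1 0 0 0 0 0 0")

```text
clock: 37.47
position: [0.5318, -0.0592, 0.1527]
tool_rot: [3.137, 0.001, 1.67]
force: [8.9, -0.6, 9.3]
grip_width: 0.0106
```

Request:
apply_moves(increments="1 0 -0.1 0.06 0 0 0; 1 0 0 0 0 0 0; 1 0 0 0 0 0 0")

```text
clock: 37.72
position: [0.5318, -0.0593, 0.1526]
tool_rot: [3.135, 0.001, 1.67]
force: [11.6, -0.2, 15.1]
grip_width: 0.0108
```

The bar no longer moves as the force rises to about 19 N, so the clamp is firmly closed. Release and retreat.

Request:
apply_moves(increments="0.6 0 0 0 0 0 0; 0.3 0 0 0 0 0 0; 0 0 0 0 0 0 0; 0 0 0 0 0 0 0; 0 0 0 -1 0 0 0; 0 0 0 -2 0 0 0; 0 0 0 -3.5 0 0 0; 0 0 0 -4 0 0 0")

```text
clock: 38.38
position: [0.5276, -0.0596, 0.2569]
tool_rot: [-3.138, 0.0, 1.669]
force: [1.0, 0.8, 0.5]
grip_width: 0.0428
```

Request:
apply_moves(increments="0 0 0 -3 0 0 0; 0 -4 1 0 0 0 0; 0 -4 1 0 0 0 0; 0 -4 1 0 0 0 0; 0 -4 1 0 0 0 0; 0 -4 1 0 0 0 0; 0 -4 1 0 0 0 0; 0 -4 1 0 0 0 0")

```text
clock: 39.05
position: [0.6261, -0.3329, 0.2867]
tool_rot: [-3.141, -0.0, 1.67]
force: [0.6, 0.1, 0.5]
grip_width: 0.043
```

Request:
apply_moves(increments="0 -3 0 0 0 0 0; 0 -3 0 0 0 0 0; 0 0 0 0 0 0 0; 0 0 0 0 0 0 0; 0 0 0 0 0 0 0")

```text
clock: 39.47
position: [0.6319, -0.3904, 0.2864]
tool_rot: [-3.141, -0.0, 1.67]
force: [-0.2, 1.1, 0.1]
grip_width: 0.0425
```

Run:
```python
from snap import *
st()
for n in("side","top"):
    f=bot.grab_frame(n);np.savez(f"pics/{n}30.npz",**f);cv2.imwrite(f"pics/full{n}30.png",f["color"][:,:,::-1])
f=load("top30");g=load("side30")
a=g["color"][110:240,150:320,::-1];cv2.imwrite("pics/s30.png",cv2.resize(a,None,fx=4.5,fy=4.5,interpolation=cv2.INTER_CUBIC))
a=f["color"][100:250,110:290,::-1];cv2.imwrite("pics/t30.png",cv2.resize(a,None,fx=4,fy=4,interpolation=cv2.INTER_CUBIC))
for n,F in(("top",f),("side",g)):
    C=cloud(F);c=F["color"].astype(int);m=(c[...,0]>100)&(c[...,1]<60)&(C[...,2]>.12)&(F["depth"]>0)&(C[...,2]<.3)&(C[...,0]<.75)
    P=C[m];print(n,len(P))
    if len(P):print(P.mean(0),np.percentile(P[:,2],[5,95]),bar(0))
    C=C.reshape(-1,3)
    for k,h in enumerate((.054,.074,.094,.114)):
        s0=.0013 if n=="side" else -.0013
        cc=foot(k)[:2]-[s0,s0]
        for it in range(3):
            T=C[(abs(C[:,2]-h+.001)<.003)&(np.hypot(*(C[:,:2]-cc).T)<.03)]
            if len(T)<15:break
            A=np.c_[2*T[:,:2],np.ones(len(T))];s=np.linalg.lstsq(A,(T[:,:2]**2).sum(1),rcond=None)[0];cc=s[:2]
        e=cc+[s0,s0]-foot(k)[:2];print(k,len(T),(e@XH[:2]*1e3).round(1),(e@YH[:2]*1e3).round(1))
```

```text
39.4667 [ 0.6319 -0.3904  0.2864] [-3.1414e+00 -3.0000e-04  1.6697e+00] [-0.2  1.1  0.1] 0.042508760797959295
top 144
[ 0.53117166 -0.05871025  0.17430596] [0.17221431 0.17647701] [ 0.53040038 -0.06104307  0.1697777 ]
0 0 0.0 0.0
1 76 -0.7 -0.6
2 90 -0.2 -1.0
3 98 -1.1 -1.8
side 0
0 21 1.1 1.8
1 50 -1.0 -0.3
2 49 -0.4 -1.0
3 50 -0.9 -1.2
```

View pics/s30.png

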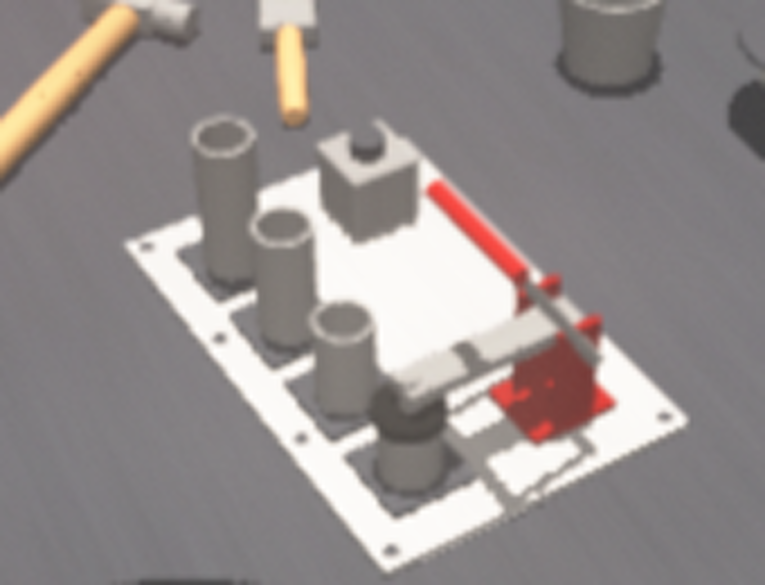

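View pics/t30.png

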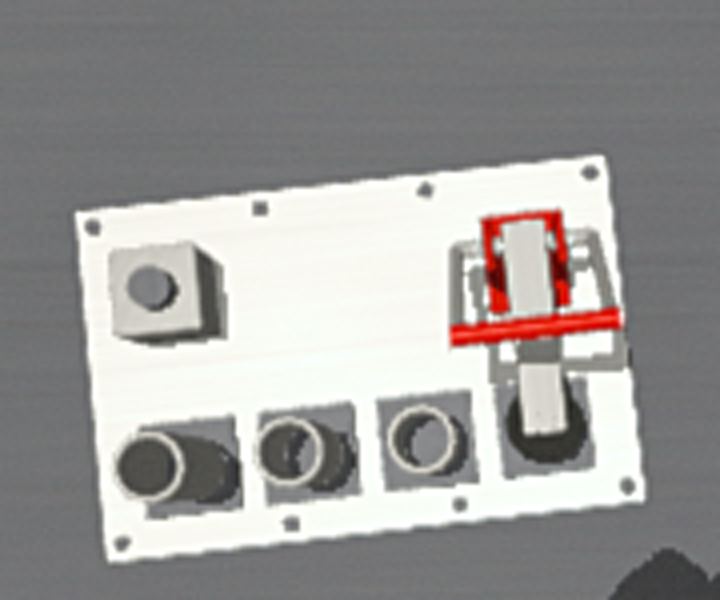

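View pics/fullside30.png

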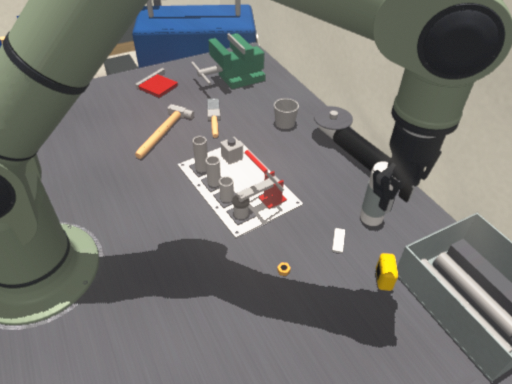

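```bash
python3 -c "
from workcell import bot
print(bot.observe()['force']);print(bot.job_done())"
```

```text
[-0.57387763  0.94295135 -0.10587793]
the job is handed in; nothing more can be done
None
```

I swung the clamp from about 0.85 rad to upright and stood the tubes on their plates: 40 mm on foot_d (the clamp end), 60 on foot_c, 80 on foot_b and 100 on foot_a. I then closed the clamp onto the 40 mm tube. The job is handed in at about 39.5 s on the robot's clock.

**Last checks:**
- **Tube positions:** the final pictures show all four tubes upright. The three open tubes sit within about 2 mm of their plate centres in both cameras.
- **Clamp:** the bar is at z of about 170 mm, which matches clamp value 0. It stopped moving while my push rose to about 19 N.
- **Robot and surroundings:** the gripper is clear, with force readings of 1.1 N or less. The other things on the bench look unmoved by eye.

**Could not be checked as well:**
- **40 mm tube:** it could not be measured properly once the rubber foot covered it. A partial fit from the side camera read 1–2 mm off centre. Before clamping, the side camera read about 0.5 mm and a reading from the top view about 2 mm.
- **Cameras:** the two disagree by a steady 2–3 mm, so I used their average.

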